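# Refill the reading-club prize dispenser

### The job

Refill the reading club's prize dispenser: unscrew its red cap anticlockwise by the bar grip, lift it clear and lay it flat on the table, grip up. Then take the aluminium cup, pour all six capsules into the open neck, and stand the empty cup upright on the table. Leave the cap off, and do not shift or knock over the pencil cup or the small carton.

Things in the scene. Friction and masses are not known exactly. Their poses are not given: they have to be found in the camera images.
- dispenser: prize-capsule dispenser, fixed to the table: blue housing 150 x 150 x 50 mm (knob and steel chute on its -x side, standing out to 100 mm from the axis), round clear hopper 106 mm across to 100 mm up, and a white neck on its axis, 84 mm across over the thread, 68 mm clear inside, rim 131 mm up. Hopper floor 55 mm up. Origin: centre of the underside, z up
- neck_mouth (a point): centre of the neck's open mouth, at the rim, 131 mm above the table (under the cap at the start)
- cap: red ribbed screw cap on the neck, 97 mm across, 0.11 kg. Origin: centre of the skirt's lower edge, z up (108 mm up at the start). Bar grip on top from 29 to 61 mm, 54 mm long (cap's x), 18 mm thick (y). Turned anticlockwise from above it idles 0.2 to 0.7 rad, then rises 3.2 mm per rad, stays where left, and lifts off after 4.0 to 4.4 rad (250 deg); the neck stands 23 mm into it when home
- cap_grip (a point): on the cap's axis, 52 mm above its lower edge: the height at which to grip the bar
- cup: round open aluminium cup holding the prize capsules, 82 mm high, 66 mm across at the rim tapering to 50 mm at the foot, wall 2.5 mm, about 0.1 kg, rigid (grip it firmly, or it pivots between the fingers); it may stand left or right. Origin: centre of the underside, z up
- cup_rim (a point): centre of the cup's mouth, at the rim, 82 mm above its underside
- pencil_cup: bystander: grey cup with coloured pencils, 77 mm across, cup 88 mm high, 169 mm with the pencils. Origin: centre of the underside
- carton: bystander, beside the cup: small brown taped carton, 75 x 85 x 85 mm (x, y, z). Origin: centre of the underside
- tape_dispenser: clutter, beside the pencil cup: heavy black desk tape dispenser that stays put, 58 x 154 x 109 mm (x, y, z). Origin: centre of the underside
- bookend: clutter: black metal bookend that stays put, 71 x 95 x 130 mm (x, y, z), near the dispenser. Origin: centre of the underside
- capsule1: prize capsule 1 of 6: a ball, half yellow, half white, 22 mm across, 10 g; in the cup at the start. Origin: its centre
- capsule2: prize capsule 2 of 6: a ball, half green, half white, 22 mm across, 10 g; in the cup at the start. Origin: its centre
- capsule3: prize capsule 3 of 6: a ball, half red, half white, 22 mm across, 10 g; in the cup at the start. Origin: its centre
- capsule4: prize capsule 4 of 6: a ball, half blue, half white, 22 mm across, 10 g; in the cup at the start. Origin: its centre
- capsule5: prize capsule 5 of 6: a ball, half yellow, half white, 22 mm across, 10 g; in the cup at the start. Origin: its centre
- capsule6: prize capsule 6 of 6: a ball, half green, half white, 22 mm across, 10 g; in the cup at the start. Origin: its centre
There are look-alikes about, which are no part of the job. Leave any blue or green look-alike of the cup alone.

How it is judged:
On the way, in this order (a step that is already met when the one before it is completed fails the run):
1. the cap is off and lies flat on the table, grip up, let go (height (world z) of cap below 0.006 m and angle between cap's own z axis and vertical below 0.12 rad and contact force between cap and the fingers below 0.1 N), for 0.2 s.
2. the cup, held in the gripper, is tipped over the dispenser's neck (angle between cup's own z axis and vertical above 1.2 rad and horizontal distance between cup_rim and neck_mouth below 0.08 m and height (world z) of cup_rim above 0.131 m and contact force between cup and the fingers above 0.5 N), for 0.1 s.
At the end, for the whole second after the job is handed in: All six prize capsules lie at rest in the dispenser, centres 11 mm or more below the rim; the cap lies flat on the table, grip up (within 7 degrees), the cup stands upright on it (within 6), both let go; pencil cup and carton have not moved (30 mm) (all of step 1 and horizontal distance between each of capsule1, capsule2, capsule3, capsule4, capsule5, capsule6 and dispenser below 0.05 m and z of capsule1 in the frame of dispenser between 0.05 and 0.12 m and linear speed of each of capsule1, capsule2, capsule3, capsule4, capsule5, capsule6 below 0.05 m/s and z of capsule2 in the frame of dispenser between 0.05 and 0.12 m and z of capsule3 in the frame of dispenser between 0.05 and 0.12 m and z of capsule4 in the frame of dispenser between 0.05 and 0.12 m and z of capsule5 in the frame of dispenser between 0.05 and 0.12 m and z of capsule6 in the frame of dispenser between 0.05 and 0.12 m and angle between cup's own z axis and vertical below 0.1 rad and height (world z) of cup below 0.006 m and linear speed of cup below 0.03 m/s and contact force between cup and the fingers below 0.1 N); the robot touches nothing.
It fails at once if the pencil cup is shifted by more than 30 mm or tipped by more than 17 degrees (distance of pencil_cup from where it was at the start of the episode above 0.03 m or angle between pencil_cup's own z axis and vertical above 0.3 rad).
It fails at once if the carton is shifted by more than 30 mm or tipped by more than 17 degrees (distance of carton from where it was at the start of the episode above 0.03 m or angle between carton's own z axis and vertical above 0.3 rad).
It also fails if it takes over 72 s, if anything falls off the work surface, if the arm or the gripper's body presses on something with over 40 N, if the wrist force passes 120 N, or if a joint passes its speed limit or range.

### The arm

A 6-joint arm with a two-finger parallel gripper is mounted at the origin on a cart in front of the work surface, level with it; the furniture and walls round the work are solid. World frame = base frame: x ahead of the robot, y to its left, z up, the work surface at z = 0. Lengths are in m, angles in rad, forces in N, time in s.
With the tool pointing down it reaches from about 0.225 to 0.875 m from the base axis. Payload 3.4 kg.
Tool frame: the origin (TCP) lies at the centre of the arm's flange, where the gripper is bolted on; the fingertips stand manip.tcp_to_tips ahead of it and the grasp point (between the pads) lies 155 mm ahead of it (manip.tcp_to_tips is the distance from the TCP to the fingertips, in m); z points along the fingers, y is the line along which they close (so a half turn about z gives the same grasp; the last joint's range is limited). The gripper opens to 85 mm and grips with 20 to 120 N. Pads are 22 mm wide; open, the fingers measure 114 mm over their backs; the gripper's body (76 mm by 85 mm) begins 54 mm behind the grasp point. The pads swing forward as they close: fully open they stand 13 mm farther back than shut.
Start: joints at [-1.309, 0.276, 1.505, -0, 1.361, -0.121], TCP at [0.215, -0.533, 0.405] pointing down, gripper open.
Joint ranges: [-2.89, 2.89], [-0.75, 2.08], [0.22, 2.7], [-1.18, 4.32], [0.11, 2.71], [-2.7, 2.7]. Speed limits (rad/s): [2.57, 2.57, 3.14, 3.14, 3.14, 3.14].

### API

Orientations are given as a unit quaternion [w, x, y, z].
In Python, from rig import sensors, imaging, manip gives the robot as it stands. The module is installed in compiled form; this text tells all that it offers.
- The arm moves only by the tool jog_arm, never from a script. Its argument "plan" is a list of rows, each an object of numbers: "dx", "dy", "dz": the shift along the tool's x, y, z in mm; "ax", "ay", "az": the turn, a rotation vector about the tool's x, y, z in units of 6 degrees (1.0 is 6 degrees); "grip": the closure, from 0 (fully open) to 1 (shut). A call has 1 to 20 rows; each row shifts and turns the commanded pose from where the row before left it, along the tool's axes as they then stand; what a row does not reach is not made up. A row lasts 1/12 s, in which the tool goes at most 41.7 mm and 7.16 degrees, less where a joint would pass 70% of its speed; a pose out of reach is approached as far as the arm can. A call is refused whole if a number of a shift passes 41.7 or a number of a turn 1, either way. A call with a gripper value outside its range is refused whole. The fingers move at their own pace and stop on an object; "grip_force" is the grip in N (left out, the last holds). Time passes only in rows, so rows that do not move let the fingers close. It gives the time, the measured TCP pose, the force, the opening and the grip force at its end, in the units of the state.
- sensors.get_state(): the state, without advancing time (a new reading comes with each control period).
- imaging.get_image(name): name is "side" or "top" or "wrist"; returns a dict with "image" (384x512x3 uint8, red, green, blue), "K" (3x3 intrinsics, pixels), "extrinsics" (4x4, takes a point from world to camera coordinates). Camera axes: x right, y up, looking along -z (the intrinsics and any distortion apply to the point x, -y, -z); pixel columns grow to the right and rows downward; lengths in m; the calibration is good to about 2 mm. The wrist camera is an equidistant fisheye: a pixel r from the principal point sees the ray r / f radians off the axis. A picture is of the moment at which its call begins. There is no depth.
- manip.sign_off(): hands the job in; it is judged then, once.
The state is a dict: "clock": time; "qpos": joint angles; "qd": joint speeds; "effort": joint torques, N m; "position": TCP position; "ee_rot": TCP orientation; "contact_force": force on the tool from outside, world axes, zero at the start; "moment": the same for the moment, N m; "width": finger opening in m; "gripper_force": force on a finger pad.
Only numpy, scipy, OpenCV 4.12 (cv2) and the standard library are available. Lean on these libraries where they do the work, as an engineer would, in place of code of your own. Each camera call takes 0.05 s, during which the arm holds its last target. There are 200 camera calls.

## Working session

There is one attempt and no reset: what is moved stays moved. The work goes in short steps, Python scripts to look and compute and a tool call to move; the robot and the scene stay as the last step left them, time stands still between calls to the robot, and variables do not carry over. Pictures are saved under pics/ and viewed, at most 10 in all, crops included, and the job is handed in when it is done.

Besides the shell and the picture viewer there is one more tool, called after "Emit:" by a JSON object that holds its "method" and its "body". jog_arm: Moves the arm, as the interface text tells. Its arguments: {"type":"object","properties":{"plan":{"type":"array"},"grip_force":{"type":"number"}},"required":["plan"]}

```bash
mkdir -p pics; cat > h.py <<'E'
import numpy as np, cv2
from rig import sensors, imaging, manip
def snap(n,f):
    d=imaging.get_image(n); cv2.imwrite(f'pics/{f}.png',d['image'][:,:,::-1]); np.savez(f'pics/{f}.npz',**d); return d
def ray(f,u,v):
    d=np.load(f'pics/{f}.npz');K=d['K'];E=d['extrinsics'];R=E[:3,:3];c=-R.T@E[:3,3]
    x=(u-K[0,2])/K[0,0];y=(v-K[1,2])/K[1,1]
    if 'wr' in f:
        r=np.hypot(x,y);s=np.sin(r)/r if r>1e-9 else 1;p=np.array([x*s,-y*s,-np.cos(r)])
    else: p=np.array([x,-y,-1])
    return c,R.T@p
def atz(f,u,v,z):
    c,d=ray(f,u,v);return c+d*(z-c[2])/d[2]
def proj(f,P):
    d=np.load(f'pics/{f}.npz');K=d['K'];E=d['extrinsics'];p=E[:3,:3]@np.array(P)+E[:3,3];x,y,z=p[0],-p[1],-p[2]
    if 'wr' in f:
        q=np.hypot(x,y);t=np.arctan2(q,z);x,y,z=x/q*t,y/q*t,1
    return K[0,0]*x/z+K[0,2],K[1,1]*y/z+K[1,2]
E
python3 - <<'E'
from h import *
import cv2
a=snap('top','top1');b=snap('side','side1')
print(sensors.get_state(),manip.tcp_to_tips)
for d in (a,b): print(d['K'],d['extrinsics'])
for f in('top1','side1'): cv2.imwrite(f'pics/{f}b.png',cv2.resize(cv2.imread(f'pics/{f}.png'),(800,600),interpolation=cv2.INTER_CUBIC))
E
```

```text
{'clock': 0.1, 'qpos': array([-1.30900179e+00,  2.76543582e-01,  1.50596626e+00,  1.50749275e-05,
        1.36073998e+00, -1.21002290e-01]), 'qd': array([ 0.00046447, -0.00136324, -0.00220097, -0.00166031,  0.0013537 ,
        0.00146817]), 'effort': array([ 2.63049595e-03, -4.17699552e+01, -2.46405602e+01, -1.58150156e-04,
        5.81826404e-03,  6.65164350e-06]), 'position': array([ 0.21472201, -0.53321226,  0.4039353 ]), 'ee_rot': array([-8.27050577e-04,  9.81739135e-01,  1.90230343e-01, -5.09287393e-05]), 'contact_force': array([ 0.49818536, -0.59052832, -0.24670395]), 'moment': array([ 0.0250766 ,  0.03980844, -0.04586802]), 'gripper_force': 0.0, 'width': 0.08535347696517229} 0.1734
[[498.71143086   0.         257.5683557 ]
 [  0.         498.71143086 193.22467773]
 [  0.           0.           1.        ]] [[ 1.82583028e-02 -9.99830388e-01  2.41445062e-03  1.64099591e-02]
 [ 9.83387255e-01  1.83941172e-02  1.80585611e-01 -4.72286228e-01]
 [-1.80599393e-01 -9.22846795e-04  9.83556306e-01 -1.41547405e+00]
 [ 0.00000000e+00  0.00000000e+00  0.00000000e+00  1.00000000e+00]]
[[352.1821096    0.         259.91561173]
 [  0.         352.1821096  190.91624752]
 [  0.           0.           1.        ]] [[ 4.02397105e-01  9.15465075e-01  5.16692230e-04 -2.02575189e-01]
 [-7.10699800e-01  3.12035676e-01  6.30507360e-01  2.52186554e-01]
 [ 5.77046241e-01 -2.54081549e-01  7.76183098e-01 -1.43743154e+00]
 [ 0.00000000e+00  0.00000000e+00  0.00000000e+00  1.00000000e+00]]
```

View pics/top1b.png

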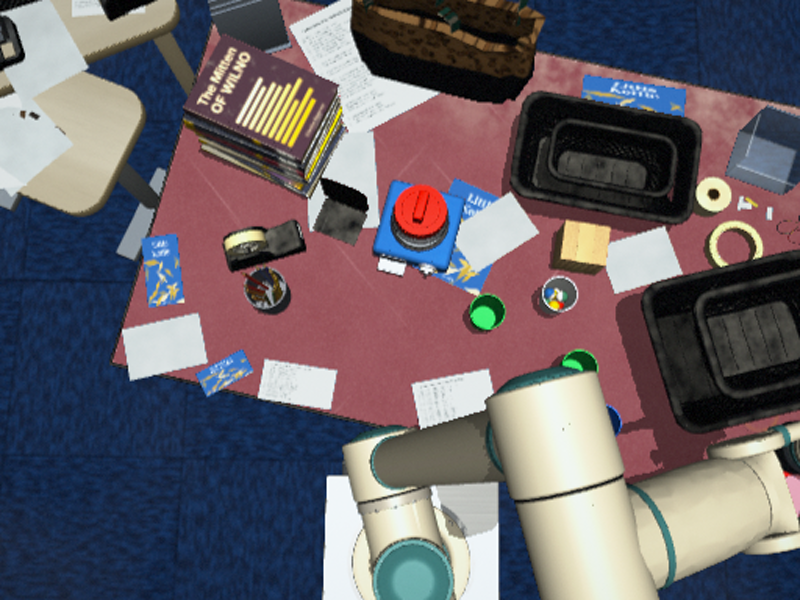

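View pics/side1b.png

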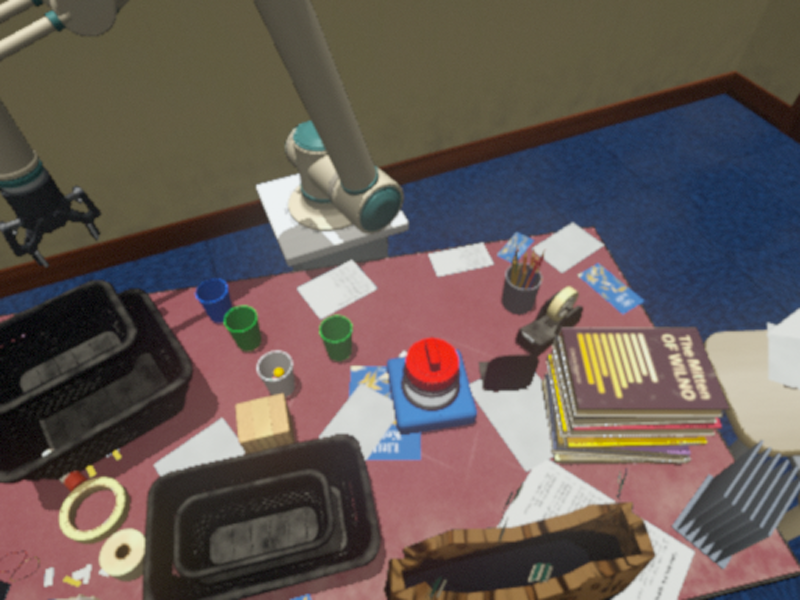

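The top view shows the red cap at (420,210), the aluminium cup with capsules at (560,294) and the carton at (582,246). The pencil cup is at (266,288), the bookend at (342,212) and the green look-alikes at (487,313) and (580,362), all in the 800x600 enlargement. The side view agrees.

```bash
python3 - <<'E'
from h import *
im=cv2.imread('pics/top1.png')
a=cv2.resize(im[105:190,195:290],(570,510),interpolation=cv2.INTER_CUBIC)  # x6
cv2.imwrite('pics/c1.png',a)
# red cap & side triangulation
for f in('top1','side1'):
    i=cv2.imread(f'pics/{f}.png').astype(int);m=((i[:,:,2]>150)&(i[:,:,1]<60)&(i[:,:,0]<60)).astype(np.uint8)
    n,l,s,c=cv2.connectedComponentsWithStats(m);k=1+np.argmax(s[1:,4]);print(f,s[k],c[k])
s=1.5625
for n,u,v,z in [('cap',420,208,.137),('barA',414,226,.169),('barB',428,193,.169),('cup',560,294,.082),('cupL',541,294,.082),('cupR',579,294,.082),('carton',585,242,.085),('pencil',266,288,.088),('bookend',342,212,.06),('green1',487,312,.08),('green2',580,362,.08),('hous L',375,258,.05),('housR',450,271,.05),('housT',462,197,.05),('housTL',388,182,.05)]:
    print(n,atz('top1',u/s,v/s,z).round(3))
for n,u,v,z in [('cap',432,362,.137),('cup',275,367,.082),('barA',428,346,.169),('barB',437,370,.169)]: print('side',n,atz('side1',u/s,v/s,z).round(3))
E
```

```text
top1 [252 118  34  33 680] [268.73970588 132.47941176]
side1 [260 217  33  29 725] [276.19862069 230.82758621]
cap [ 0.626 -0.003  0.137]
barA [0.583 0.007 0.169]
barB [ 0.644 -0.016  0.169]
cup [ 0.485 -0.262  0.082]
cupL [ 0.484 -0.227  0.082]
cupR [ 0.485 -0.297  0.082]
carton [ 0.583 -0.309  0.085]
pencil [0.485 0.274 0.088]
bookend [0.639 0.142 0.06 ]
green1 [ 0.449 -0.129  0.08 ]
green2 [ 0.361 -0.296  0.08 ]
hous L [0.554 0.078 0.05 ]
housR [ 0.531 -0.063  0.05 ]
housT [ 0.676 -0.085  0.05 ]
housTL [0.704 0.057 0.05 ]
side cap [ 0.631 -0.006  0.137]
side cup [ 0.492 -0.262  0.082]
side barA [ 0.617 -0.009  0.169]
side barB [ 0.666 -0.015  0.169]
```

View pics/c1.png

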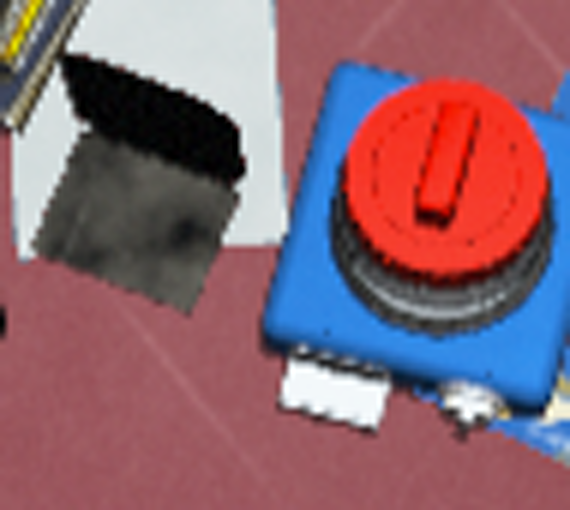

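The crop shows the cap disc centre at (447,178) and the bar running from (458,103) to about (436,207), i.e. yaw about -12°. The housing shows the same yaw. I'll move above the cap.

Emit:
{"method": "jog_arm", "body": {"plan": [{"dx": 28.7, "dy": -16.9}, {"dx": 28.7, "dy": -16.9}, {"dx": 28.7, "dy": -16.9}, {"dx": 28.7, "dy": -16.9}, {"dx": 28.7, "dy": -16.9}, {"dx": 28.7, "dy": -16.9}, {"dx": 28.7, "dy": -16.9}, {"dx": 28.7, "dy": -16.9}, {"dx": 28.7, "dy": -16.9}, {"dx": 28.7, "dy": -16.9}, {"dx": 28.7, "dy": -16.9}, {"dx": 28.7, "dy": -16.9}, {"dx": 28.7, "dy": -16.9}, {"dx": 28.7, "dy": -16.9}, {"dx": 28.7, "dy": -16.9}, {"dx": 28.7, "dy": -16.9}, {"dx": 28.7, "dy": -16.9}, {"dx": 28.7, "dy": -16.9}, {"dx": 28.7, "dy": -16.9}, {"dx": 28.7, "dy": -16.9}]}}

```text
$.plan[0]: bad value
```

Emit:
{"method": "jog_arm", "body": {"plan": [{"az": 1}, {"az": 1}, {"az": 1}, {"az": 1}, {"az": 1}, {"az": 0.6}, {}]}}

```text
$.plan[0]: bad value
```

```bash
cat >> h.py <<'E'
from scipy.spatial.transform import Rotation as Ro
def st():
    s=sensors.get_state();q=s['ee_rot'];R=Ro.from_quat([q[1],q[2],q[3],q[0]]).as_matrix()
    print('t',round(s['clock'],2),'pos',s['position'].round(4),'yaw_y',np.degrees(np.arctan2(R[1,1],R[0,1])).round(1),'z',R[:,2].round(3),'q',s['qpos'].round(2),'F',s['contact_force'].round(1),'w',round(s['width'],4),round(s['gripper_force'],1));return s,R
def tomm(P): # grasp point goal -> tool-frame mm
    s,R=st();print('tool mm',(1000*R.T@(np.array(P)-s['position']-R[:,2]*.155)).round(1))
E
python3 - <<'E'
from h import *
snap('wrist','wr1');st();snap('top','top2')
cv2.imwrite('pics/wr1b.png',cv2.resize(cv2.imread('pics/wr1.png'),(800,600),interpolation=cv2.INTER_CUBIC))
E
```

```text
t 0.15 pos [ 0.2147 -0.5332  0.404 ] yaw_y -68.1 z [-0.     0.001 -1.   ] q [-1.31  0.28  1.51 -0.    1.36 -0.12] F [-0.4  0.5 -0.8] w 0.0859 0.0
```

View pics/wr1b.png

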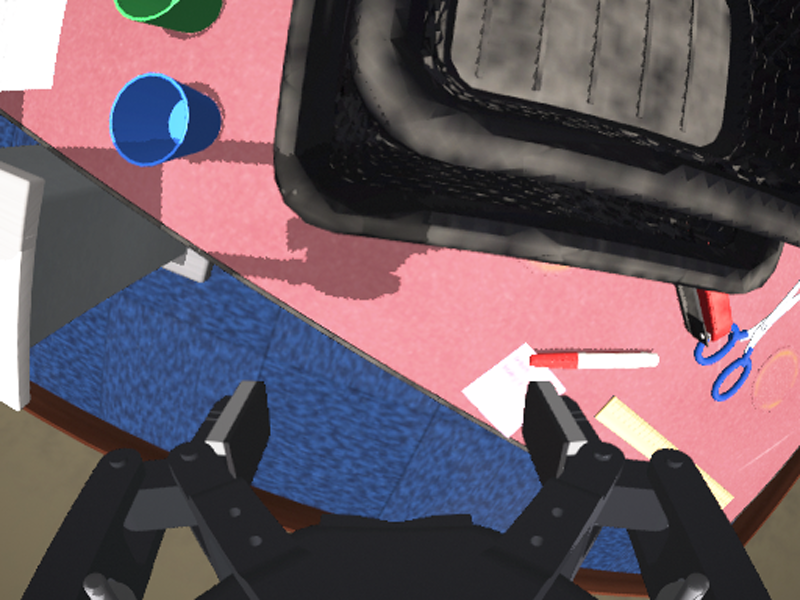

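The arm did not move. This wrist view shows only the start position, with the grip at the bottom and the blue cup at (160,115). The rows probably need every field, so I'll retry with all of them.

Emit:
{"method": "jog_arm", "body": {"plan": [{"dx": 28.7, "dy": -16.9, "dz": 0, "ax": 0, "ay": 0, "az": 0, "grip": 0}, {"dx": 28.7, "dy": -16.9, "dz": 0, "ax": 0, "ay": 0, "az": 0, "grip": 0}, {"dx": 28.7, "dy": -16.9, "dz": 0, "ax": 0, "ay": 0, "az": 0, "grip": 0}, {"dx": 28.7, "dy": -16.9, "dz": 0, "ax": 0, "ay": 0, "az": 0, "grip": 0}, {"dx": 28.7, "dy": -16.9, "dz": 0, "ax": 0, "ay": 0, "az": 0, "grip": 0}, {"dx": 28.7, "dy": -16.9, "dz": 0, "ax": 0, "ay": 0, "az": 0, "grip": 0}, {"dx": 28.7, "dy": -16.9, "dz": 0, "ax": 0, "ay": 0, "az": 0, "grip": 0}, {"dx": 28.7, "dy": -16.9, "dz": 0, "ax": 0, "ay": 0, "az": 0, "grip": 0}, {"dx": 28.7, "dy": -16.9, "dz": 0, "ax": 0, "ay": 0, "az": 0, "grip": 0}, {"dx": 28.7, "dy": -16.9, "dz": 0, "ax": 0, "ay": 0, "az": 0, "grip": 0}]}}

```text
clock: 1.03
position: [0.4185, -0.2679, 0.4047]
ee_rot: [0.0, 0.982, 0.19, -0.0]
contact_force: [0.8, -0.0, -0.3]
width: 0.0854
gripper_force: 0.0
```

Emit:
{"method": "jog_arm", "body": {"plan": [{"dx": 28.7, "dy": -16.9, "dz": 0, "ax": 0, "ay": 0, "az": 0, "grip": 0}, {"dx": 28.7, "dy": -16.9, "dz": 0, "ax": 0, "ay": 0, "az": 0, "grip": 0}, {"dx": 28.7, "dy": -16.9, "dz": 0, "ax": 0, "ay": 0, "az": 0, "grip": 0}, {"dx": 28.7, "dy": -16.9, "dz": 0, "ax": 0, "ay": 0, "az": 0, "grip": 0}, {"dx": 28.7, "dy": -16.9, "dz": 0, "ax": 0, "ay": 0, "az": 0, "grip": 0}, {"dx": 28.7, "dy": -16.9, "dz": 0, "ax": 0, "ay": 0, "az": 0, "grip": 0}, {"dx": 28.7, "dy": -16.9, "dz": 0, "ax": 0, "ay": 0, "az": 0, "grip": 0}, {"dx": 28.7, "dy": -16.9, "dz": 0, "ax": 0, "ay": 0, "az": 0, "grip": 0}, {"dx": 28.7, "dy": -16.9, "dz": 0, "ax": 0, "ay": 0, "az": 0, "grip": 0}, {"dx": 20.0, "dy": -11.8, "dz": 0, "ax": 0, "ay": 0, "az": 0, "grip": 0}, {"dx": 0, "dy": 0, "dz": 0, "ax": 0, "ay": 0, "az": 1, "grip": 0}, {"dx": 0, "dy": 0, "dz": 0, "ax": 0, "ay": 0, "az": 1, "grip": 0}, {"dx": 0, "dy": 0, "dz": 0, "ax": 0, "ay": 0, "az": 1, "grip": 0}, {"dx": 0, "dy": 0, "dz": 0, "ax": 0, "ay": 0, "az": 1, "grip": 0}, {"dx": 0, "dy": 0, "dz": 0, "ax": 0, "ay": 0, "az": 1, "grip": 0}, {"dx": 0, "dy": 0, "dz": 0, "ax": 0, "ay": 0, "az": 0.6, "grip": 0}, {"dx": 0, "dy": 0, "dz": 0, "ax": 0, "ay": 0, "az": 0, "grip": 0}]}}

```text
clock: 2.45
position: [0.6148, -0.0134, 0.4044]
ee_rot: [0.0, 0.995, -0.102, -0.0]
contact_force: [0.8, 0.6, 0.2]
width: 0.0855
gripper_force: 0.0
```

```bash
python3 - <<'E'
from h import *
snap('wrist','wr2');st()
cv2.imwrite('pics/wr2b.png',cv2.resize(cv2.imread('pics/wr2.png'),(800,600),interpolation=cv2.INTER_CUBIC))
for P in [(.622,-.005,.169),(.622,-.005,.137)]: print(np.array(proj('wr2',P))*1.5625)
E
```

```text
t 2.5 pos [ 0.6148 -0.0134  0.4044] yaw_y -101.6 z [-0.001 -0.    -1.   ] q [-0.13  0.34  1.42 -0.    1.39  1.64] F [-0.5 -0.2 -0.8] w 0.0855 0.0
[372.39725234 311.95183327]
[375.21750979 291.32716374]
```

View pics/wr2b.png

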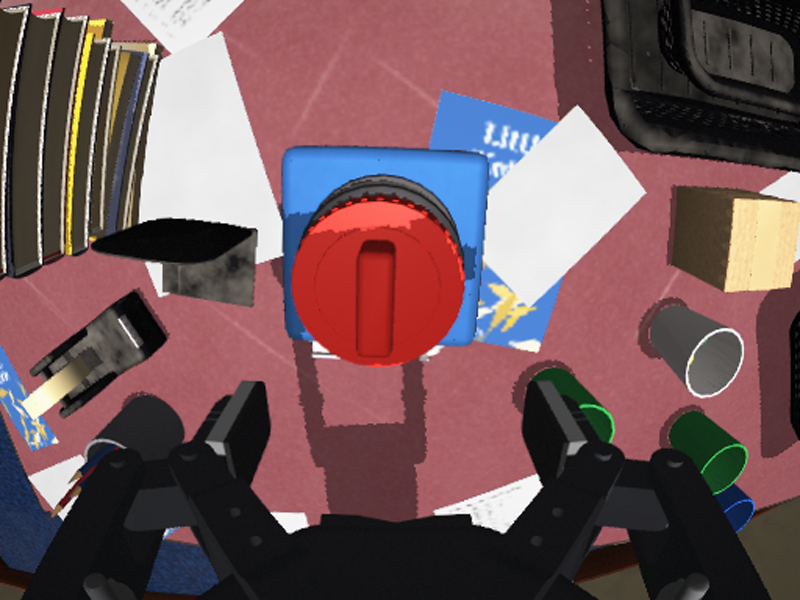

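The wrist view shows the bar upright in the picture, so it is lined up with the pads. It runs from (378,242) to (375,355), with the disc centre at (378,283).

```bash
python3 - <<'E'
from h import *
s=1.5625
a=atz('wr2',378/s,244/s,.169);b=atz('wr2',375/s,355/s,.169);print(a,b,(a+b)/2,np.linalg.norm(a-b),np.degrees(np.arctan2(*(a-b)[[1,0]])))
print(atz('wr2',378/s,283/s,.137),atz('wr2',293/s,283/s,.137),atz('wr2',464/s,283/s,.137))
print(atz('wr2',284/s,150/s,.05),atz('wr2',487/s,155/s,.05))
for u,v in[(716,362)]:print('cup',atz('wr2',u/s,v/s,.082))
print('top',atz('top1',269.5,134.7,.137))
tomm((.627,-.006,.160))
E
```

```text
[ 0.65332813 -0.01454844  0.169     ] [ 0.5998305  -0.00129707  0.169     ] [ 0.62657931 -0.00792275  0.169     ] 0.055114387740932844 -13.91215536563318
[ 0.62625263 -0.0074608   0.137     ] [0.63573551 0.03777838 0.137     ] [ 0.61695515 -0.05264263  0.137     ]
[0.71023456 0.04529244 0.05      ] [ 0.67741304 -0.09260921  0.05      ]
cup [ 0.48679989 -0.26542865  0.082     ]
top [ 0.6214315  -0.00524017  0.137     ]
t 2.5 pos [ 0.6148 -0.0134  0.4044] yaw_y -101.6 z [-0.001 -0.    -1.   ] q [-0.13  0.34  1.42 -0.    1.39  1.64] F [-0.5 -0.2 -0.8] w 0.0855 0.0
tool mm [10.6 -9.8 89.4]
```

Emit:
{"method": "jog_arm", "body": {"plan": [{"dx": 8.7, "dy": -8.3, "dz": 0, "ax": 0, "ay": 0, "az": 0.4, "grip": 0}, {"dx": 0, "dy": 0, "dz": 25, "ax": 0, "ay": 0, "az": 0, "grip": 0}, {"dx": 0, "dy": 0, "dz": 25, "ax": 0, "ay": 0, "az": 0, "grip": 0}, {"dx": 0, "dy": 0, "dz": 20, "ax": 0, "ay": 0, "az": 0, "grip": 0}, {"dx": 0, "dy": 0, "dz": 19, "ax": 0, "ay": 0, "az": 0, "grip": 0}, {"dx": 0, "dy": 0, "dz": 0, "ax": 0, "ay": 0, "az": 0, "grip": 0}]}}

```text
clock: 3.0
position: [0.6235, -0.007, 0.3114]
ee_rot: [0.0, 0.993, -0.122, -0.004]
contact_force: [-0.3, 0.7, -1.3]
width: 0.0854
gripper_force: 0.0
```

Emit:
{"method": "jog_arm", "body": {"grip_force": 70, "plan": [{"dx": 0, "dy": 0, "dz": 0, "ax": 0, "ay": 0, "az": 0, "grip": 1}, {"dx": 0, "dy": 0, "dz": 0, "ax": 0, "ay": 0, "az": 0, "grip": 1}, {"dx": 0, "dy": 0, "dz": 0, "ax": 0, "ay": 0, "az": 0, "grip": 1}, {"dx": 0, "dy": 0, "dz": 0, "ax": 0, "ay": 0, "az": 0, "grip": 1}, {"dx": 0, "dy": 0, "dz": 0, "ax": 0, "ay": 0, "az": 0, "grip": 1}, {"dx": 0, "dy": 0, "dz": 0, "ax": 0, "ay": 0, "az": 0, "grip": 1}, {"dx": 0, "dy": 0, "dz": 0, "ax": 0, "ay": 0, "az": 0, "grip": 1}, {"dx": 0, "dy": 0, "dz": 0, "ax": 0, "ay": 0, "az": 0, "grip": 1}]}}

```text
clock: 3.67
position: [0.6253, -0.0074, 0.3169]
ee_rot: [0.0, 0.993, -0.122, 0.001]
contact_force: [0.4, -0.5, 6.0]
width: 0.0168
gripper_force: 69.9
```

Emit:
{"method": "jog_arm", "body": {"plan": [{"dx": 0, "dy": 0, "dz": 0, "ax": 0, "ay": 0, "az": -1, "grip": 1}, {"dx": 0, "dy": 0, "dz": 0, "ax": 0, "ay": 0, "az": -1, "grip": 1}, {"dx": 0, "dy": 0, "dz": 0, "ax": 0, "ay": 0, "az": -1, "grip": 1}, {"dx": 0, "dy": 0, "dz": 0, "ax": 0, "ay": 0, "az": -1, "grip": 1}, {"dx": 0, "dy": 0, "dz": 0, "ax": 0, "ay": 0, "az": -1, "grip": 1}, {"dx": 0, "dy": 0, "dz": -0.3, "ax": 0, "ay": 0, "az": -1, "grip": 1}, {"dx": 0, "dy": 0, "dz": -0.3, "ax": 0, "ay": 0, "az": -1, "grip": 1}, {"dx": 0, "dy": 0, "dz": -0.3, "ax": 0, "ay": 0, "az": -1, "grip": 1}, {"dx": 0, "dy": 0, "dz": -0.3, "ax": 0, "ay": 0, "az": -1, "grip": 1}, {"dx": 0, "dy": 0, "dz": -0.3, "ax": 0, "ay": 0, "az": -1, "grip": 1}]}}

```text
clock: 4.5
position: [0.6257, -0.0057, 0.3188]
ee_rot: [-0.001, 0.92, 0.391, 0.003]
contact_force: [-1.9, 5.2, 8.2]
width: 0.0167
gripper_force: 70.7
```

Emit:
{"method": "jog_arm", "body": {"plan": [{"dx": 0, "dy": 0, "dz": -0.3, "ax": 0, "ay": 0, "az": -1, "grip": 1}, {"dx": 0, "dy": 0, "dz": -0.3, "ax": 0, "ay": 0, "az": -1, "grip": 1}, {"dx": 0, "dy": 0, "dz": -0.4, "ax": 0, "ay": 0, "az": -1, "grip": 1}, {"dx": 0, "dy": 0, "dz": -0.3, "ax": 0, "ay": 0, "az": -1, "grip": 1}, {"dx": 0, "dy": 0, "dz": -0.3, "ax": 0, "ay": 0, "az": -1, "grip": 1}, {"dx": 0, "dy": 0, "dz": -0.4, "ax": 0, "ay": 0, "az": -1, "grip": 1}, {"dx": 0, "dy": 0, "dz": -0.3, "ax": 0, "ay": 0, "az": -1, "grip": 1}, {"dx": 0, "dy": 0, "dz": -0.3, "ax": 0, "ay": 0, "az": -1, "grip": 1}, {"dx": 0, "dy": 0, "dz": -0.4, "ax": 0, "ay": 0, "az": -1, "grip": 1}, {"dx": 0, "dy": 0, "dz": -0.3, "ax": 0, "ay": 0, "az": -1, "grip": 1}, {"dx": 0, "dy": 0, "dz": -0.3, "ax": 0, "ay": 0, "az": -1, "grip": 1}, {"dx": 0, "dy": 0, "dz": -0.4, "ax": 0, "ay": 0, "az": -1, "grip": 1}, {"dx": 0, "dy": 0, "dz": -0.3, "ax": 0, "ay": 0, "az": -1, "grip": 1}, {"dx": 0, "dy": 0, "dz": -0.3, "ax": 0, "ay": 0, "az": -1, "grip": 1}, {"dx": 0, "dy": 0, "dz": -0.4, "ax": 0, "ay": 0, "az": -1, "grip": 1}]}}

```text
clock: 5.75
position: [0.6237, -0.0054, 0.3236]
ee_rot: [-0.002, 0.374, 0.927, 0.002]
contact_force: [-1.2, 6.3, 9.9]
width: 0.0166
gripper_force: 71.4
```

```bash
python3 - <<'E'
from h import *
st()
E
```

```text
t 5.75 pos [ 0.6237 -0.0054  0.3236] yaw_y 46.1 z [-0.003  0.005 -1.   ] q [-0.12  0.4   1.52  0.    1.22 -0.93] F [-1.2  6.3  9.9] w 0.0166 71.4
```

Emit:
{"method": "jog_arm", "body": {"plan": [{"dx": 0, "dy": 0, "dz": -0.3, "ax": 0, "ay": 0, "az": -1, "grip": 1}, {"dx": 0, "dy": 0, "dz": -0.3, "ax": 0, "ay": 0, "az": -1, "grip": 1}, {"dx": 0, "dy": 0, "dz": -0.4, "ax": 0, "ay": 0, "az": -1, "grip": 1}, {"dx": 0, "dy": 0, "dz": -0.3, "ax": 0, "ay": 0, "az": -1, "grip": 1}, {"dx": 0, "dy": 0, "dz": -0.3, "ax": 0, "ay": 0, "az": -1, "grip": 1}, {"dx": 0, "dy": 0, "dz": -0.4, "ax": 0, "ay": 0, "az": -1, "grip": 1}, {"dx": 0, "dy": 0, "dz": -0.3, "ax": 0, "ay": 0, "az": -1, "grip": 1}, {"dx": 0, "dy": 0, "dz": -0.3, "ax": 0, "ay": 0, "az": -1, "grip": 1}, {"dx": 0, "dy": 0, "dz": -0.4, "ax": 0, "ay": 0, "az": -1, "grip": 1}, {"dx": 0, "dy": 0, "dz": -0.3, "ax": 0, "ay": 0, "az": -1, "grip": 1}, {"dx": 0, "dy": 0, "dz": -0.3, "ax": 0, "ay": 0, "az": -1, "grip": 1}, {"dx": 0, "dy": 0, "dz": -0.4, "ax": 0, "ay": 0, "az": -1, "grip": 1}, {"dx": 0, "dy": 0, "dz": -0.3, "ax": 0, "ay": 0, "az": -1, "grip": 1}, {"dx": 0, "dy": 0, "dz": -0.3, "ax": 0, "ay": 0, "az": -1, "grip": 1}, {"dx": 0, "dy": 0, "dz": -0.4, "ax": 0, "ay": 0, "az": -1, "grip": 1}, {"dx": 0, "dy": 0, "dz": -0.3, "ax": 0, "ay": 0, "az": -1, "grip": 1}, {"dx": 0, "dy": 0, "dz": 0, "ax": 0, "ay": 0, "az": 0, "grip": 1}]}}

```text
clock: 7.17
position: [0.6235, -0.0065, 0.3292]
ee_rot: [-0.001, -0.44, 0.898, 0.001]
contact_force: [-4.3, 0.3, 11.5]
width: 0.0167
gripper_force: 71.7
```

```bash
python3 - <<'E'
from h import *
st()
E
```

```text
t 7.17 pos [ 0.6235 -0.0065  0.3292] yaw_y 142.1 z [-0.003  0.001 -1.   ] q [-0.12  0.4   1.51  0.    1.23 -2.6 ] F [-4.3  0.3 11.5] w 0.0167 71.7
```

Emit:
{"method": "jog_arm", "body": {"plan": [{"dx": 0, "dy": 0, "dz": -0.5, "ax": 0, "ay": 0, "az": -0.7, "grip": 1}, {"dx": 0, "dy": 0, "dz": -1, "ax": 0, "ay": 0, "az": 0, "grip": 1}, {"dx": 0, "dy": 0, "dz": -1, "ax": 0, "ay": 0, "az": 0, "grip": 1}, {"dx": 0, "dy": 0, "dz": 0, "ax": 0, "ay": 0, "az": 0, "grip": 1}]}}

```text
clock: 7.5
position: [0.6244, -0.0071, 0.3297]
ee_rot: [-0.001, -0.47, 0.883, 0.001]
contact_force: [-1.8, -0.6, 2.8]
width: 0.0165
gripper_force: 70.5
```

The cap is still threaded. I'll release it, turn back half a turn and regrip.

Emit:
{"method": "jog_arm", "body": {"plan": [{"dx": 0, "dy": 0, "dz": 0, "ax": 0, "ay": 0, "az": 0, "grip": 0}, {"dx": 0, "dy": 0, "dz": 0, "ax": 0, "ay": 0, "az": 0, "grip": 0}, {"dx": 0, "dy": 0, "dz": 0, "ax": 0, "ay": 0, "az": 0, "grip": 0}, {"dx": 0, "dy": 0, "dz": 0, "ax": 0, "ay": 0, "az": 0, "grip": 0}, {"dx": 0, "dy": 0, "dz": 0, "ax": 0, "ay": 0, "az": 0, "grip": 0}, {"dx": 0, "dy": 0, "dz": 0, "ax": 0, "ay": 0, "az": 1, "grip": 0}, {"dx": 0, "dy": 0, "dz": 0, "ax": 0, "ay": 0, "az": 1, "grip": 0}, {"dx": 0, "dy": 0, "dz": 0, "ax": 0, "ay": 0, "az": 1, "grip": 0}, {"dx": 0, "dy": 0, "dz": 0, "ax": 0, "ay": 0, "az": 1, "grip": 0}, {"dx": 0, "dy": 0, "dz": 0, "ax": 0, "ay": 0, "az": 1, "grip": 0}, {"dx": 0, "dy": 0, "dz": 0, "ax": 0, "ay": 0, "az": 1, "grip": 0}, {"dx": 0, "dy": 0, "dz": 0, "ax": 0, "ay": 0, "az": 1, "grip": 0}, {"dx": 0, "dy": 0, "dz": 0, "ax": 0, "ay": 0, "az": 1, "grip": 0}, {"dx": 0, "dy": 0, "dz": 0, "ax": 0, "ay": 0, "az": 1, "grip": 0}, {"dx": 0, "dy": 0, "dz": 0, "ax": 0, "ay": 0, "az": 1, "grip": 0}, {"dx": 0, "dy": 0, "dz": 0, "ax": 0, "ay": 0, "az": 1, "grip": 0}, {"dx": 0, "dy": 0, "dz": 0, "ax": 0, "ay": 0, "az": 1, "grip": 0}, {"dx": 0, "dy": 0, "dz": 0, "ax": 0, "ay": 0, "az": 1, "grip": 0}, {"dx": 0, "dy": 0, "dz": 0, "ax": 0, "ay": 0, "az": 1, "grip": 0}, {"dx": 0, "dy": 0, "dz": 0, "ax": 0, "ay": 0, "az": 1, "grip": 0}]}}

```text
clock: 9.17
position: [0.6251, -0.0071, 0.33]
ee_rot: [0.0, 0.294, 0.956, 0.0]
contact_force: [-0.7, 0.1, 0.1]
width: 0.0849
gripper_force: 0.0
```

Emit:
{"method": "jog_arm", "body": {"plan": [{"dx": 0, "dy": 0, "dz": 0, "ax": 0, "ay": 0, "az": 1, "grip": 0}, {"dx": 0, "dy": 0, "dz": 0, "ax": 0, "ay": 0, "az": 1, "grip": 0}, {"dx": 0, "dy": 0, "dz": 0, "ax": 0, "ay": 0, "az": 1, "grip": 0}, {"dx": 0, "dy": 0, "dz": 0, "ax": 0, "ay": 0, "az": 1, "grip": 0}, {"dx": 0, "dy": 0, "dz": 0, "ax": 0, "ay": 0, "az": 1, "grip": 0}, {"dx": 0, "dy": 0, "dz": 0, "ax": 0, "ay": 0, "az": 1, "grip": 0}, {"dx": 0, "dy": 0, "dz": 0, "ax": 0, "ay": 0, "az": 1, "grip": 0}, {"dx": 0, "dy": 0, "dz": 0, "ax": 0, "ay": 0, "az": 1, "grip": 0}, {"dx": 0, "dy": 0, "dz": 0, "ax": 0, "ay": 0, "az": 1, "grip": 0}, {"dx": 0, "dy": 0, "dz": 0, "ax": 0, "ay": 0, "az": 1, "grip": 0}, {"dx": 0, "dy": 0, "dz": 0, "ax": 0, "ay": 0, "az": 1, "grip": 0}, {"dx": 0, "dy": 0, "dz": 0, "ax": 0, "ay": 0, "az": 1, "grip": 0}, {"dx": 0, "dy": 0, "dz": 0, "ax": 0, "ay": 0, "az": 1, "grip": 0}, {"dx": 0, "dy": 0, "dz": 0, "ax": 0, "ay": 0, "az": 1, "grip": 0}, {"dx": 0, "dy": 0, "dz": 0, "ax": 0, "ay": 0, "az": 1, "grip": 0}, {"dx": 0, "dy": 0, "dz": 0, "ax": 0, "ay": 0, "az": 0, "grip": 0}]}}

```text
clock: 10.5
position: [0.6251, -0.0071, 0.3299]
ee_rot: [0.0, 0.883, 0.47, 0.0]
contact_force: [0.1, -0.4, 0.1]
width: 0.0855
gripper_force: 0.0
```

```bash
python3 - <<'E'
from h import *
tomm((.6245,-.0065,.172))
E
```

```text
t 10.5 pos [ 0.6251 -0.0071  0.3299] yaw_y -34.0 z [ 0. -0. -1.] q [-0.12  0.4   1.51 -0.    1.23  0.47] F [ 0.1 -0.4  0.1] w 0.0855 0.0
tool mm [ 0.1 -0.9  2.9]
```

Emit:
{"method": "jog_arm", "body": {"plan": [{"dx": 0, "dy": 0, "dz": 2, "ax": 0, "ay": 0, "az": 0, "grip": 1}, {"dx": 0, "dy": 0, "dz": 0, "ax": 0, "ay": 0, "az": 0, "grip": 1}, {"dx": 0, "dy": 0, "dz": 0, "ax": 0, "ay": 0, "az": 0, "grip": 1}, {"dx": 0, "dy": 0, "dz": 0, "ax": 0, "ay": 0, "az": 0, "grip": 1}, {"dx": 0, "dy": 0, "dz": 0, "ax": 0, "ay": 0, "az": 0, "grip": 1}, {"dx": 0, "dy": 0, "dz": 0, "ax": 0, "ay": 0, "az": 0, "grip": 1}, {"dx": 0, "dy": 0, "dz": 0, "ax": 0, "ay": 0, "az": 0, "grip": 1}, {"dx": 0, "dy": 0, "dz": 0, "ax": 0, "ay": 0, "az": 0, "grip": 1}, {"dx": 0, "dy": 0, "dz": -0.3, "ax": 0, "ay": 0, "az": -1, "grip": 1}, {"dx": 0, "dy": 0, "dz": -0.3, "ax": 0, "ay": 0, "az": -1, "grip": 1}, {"dx": 0, "dy": 0, "dz": -0.4, "ax": 0, "ay": 0, "az": -1, "grip": 1}, {"dx": 0, "dy": 0, "dz": -0.3, "ax": 0, "ay": 0, "az": -1, "grip": 1}, {"dx": 0, "dy": 0, "dz": -0.3, "ax": 0, "ay": 0, "az": -1, "grip": 1}, {"dx": 0, "dy": 0, "dz": 0, "ax": 0, "ay": 0, "az": 0, "grip": 1}]}}

```text
clock: 11.67
position: [0.6252, -0.0071, 0.3298]
ee_rot: [0.0, 0.73, 0.684, 0.0]
contact_force: [-0.4, 0.6, 1.2]
width: 0.0171
gripper_force: 69.6
```

Emit:
{"method": "jog_arm", "body": {"plan": [{"dx": 0, "dy": 0, "dz": -2, "ax": 0, "ay": 0, "az": 0, "grip": 1}, {"dx": 0, "dy": 0, "dz": -2, "ax": 0, "ay": 0, "az": 0, "grip": 1}, {"dx": 0, "dy": 0, "dz": 0, "ax": 0, "ay": 0, "az": 0, "grip": 1}]}}

```text
clock: 11.92
position: [0.6249, -0.0071, 0.3338]
ee_rot: [-0.0, 0.731, 0.682, -0.0]
contact_force: [-0.3, -0.1, -0.9]
width: 0.0169
gripper_force: 69.3
```

The cap is free. I'll lift it and carry it to (0.42, 0.12).

Emit:
{"method": "jog_arm", "body": {"plan": [{"dx": 0, "dy": 0, "dz": -22, "ax": 0, "ay": 0, "az": 0, "grip": 1}, {"dx": 0, "dy": 0, "dz": -22, "ax": 0, "ay": 0, "az": 0, "grip": 1}, {"dx": 0, "dy": 0, "dz": -22, "ax": 0, "ay": 0, "az": 0, "grip": 1}, {"dx": 14.1, "dy": -26.6, "dz": 0, "ax": 0, "ay": 0, "az": 0, "grip": 1}, {"dx": 14.1, "dy": -26.6, "dz": 0, "ax": 0, "ay": 0, "az": 0, "grip": 1}, {"dx": 14.1, "dy": -26.6, "dz": 0, "ax": 0, "ay": 0, "az": 0, "grip": 1}, {"dx": 14.1, "dy": -26.6, "dz": 0, "ax": 0, "ay": 0, "az": 0, "grip": 1}, {"dx": 14.1, "dy": -26.6, "dz": 0, "ax": 0, "ay": 0, "az": 0, "grip": 1}, {"dx": 14.1, "dy": -26.6, "dz": 0, "ax": 0, "ay": 0, "az": 0, "grip": 1}, {"dx": 14.1, "dy": -26.6, "dz": 0, "ax": 0, "ay": 0, "az": 0, "grip": 1}, {"dx": 14.1, "dy": -26.6, "dz": 0, "ax": 0, "ay": 0, "az": 0, "grip": 1}, {"dx": 0, "dy": 0, "dz": 25, "ax": 0, "ay": 0, "az": 0, "grip": 1}, {"dx": 0, "dy": 0, "dz": 25, "ax": 0, "ay": 0, "az": 0, "grip": 1}, {"dx": 0, "dy": 0, "dz": 25, "ax": 0, "ay": 0, "az": 0, "grip": 1}, {"dx": 0, "dy": 0, "dz": 25, "ax": 0, "ay": 0, "az": 0, "grip": 1}, {"dx": 0, "dy": 0, "dz": 25, "ax": 0, "ay": 0, "az": 0, "grip": 1}, {"dx": 0, "dy": 0, "dz": 25, "ax": 0, "ay": 0, "az": 0, "grip": 1}, {"dx": 0, "dy": 0, "dz": 25, "ax": 0, "ay": 0, "az": 0, "grip": 1}, {"dx": 0, "dy": 0, "dz": 0, "ax": 0, "ay": 0, "az": 0, "grip": 1}]}}

```text
clock: 13.5
position: [0.4182, 0.1195, 0.2211]
ee_rot: [-0.003, 0.731, 0.682, -0.004]
contact_force: [-1.4, -0.4, -1.1]
width: 0.0172
gripper_force: 69.3
```

```bash
python3 - <<'E'
from h import *
st();snap('side','side2')
i=cv2.imread('pics/side2.png')
cv2.imwrite('pics/side2b.png',cv2.resize(i[120:330,150:400],(750,630))[:600])
E
```

```text
t 13.5 pos [0.4182 0.1195 0.2211] yaw_y -3.9 z [-0.009 -0.001 -1.   ] q [ 0.12  0.27  2.06 -0.    0.83  0.19] F [-1.4 -0.4 -1.1] w 0.0172 69.3
```

View pics/side2b.png

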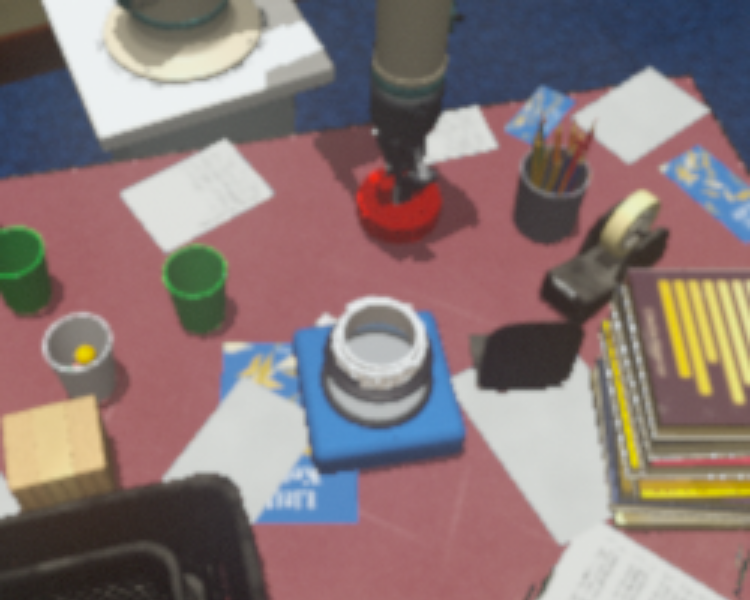

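The side crop shows the neck open at (380,335) and the cap held level just above clear table at (398,205). I'll lower it until it touches.

Emit:
{"method": "jog_arm", "body": {"plan": [{"dx": 0, "dy": 0, "dz": 5, "ax": 0, "ay": 0, "az": 0, "grip": 1}, {"dx": 0, "dy": 0, "dz": 3, "ax": 0, "ay": 0, "az": 0, "grip": 1}, {"dx": 0, "dy": 0, "dz": 2, "ax": 0, "ay": 0, "az": 0, "grip": 1}, {"dx": 0, "dy": 0, "dz": 0, "ax": 0, "ay": 0, "az": 0, "grip": 1}]}}

```text
clock: 13.88
position: [0.4206, 0.1198, 0.2152]
ee_rot: [0.0, 0.731, 0.683, 0.001]
contact_force: [0.4, 0.2, -1.0]
width: 0.017
gripper_force: 69.3
```

Emit:
{"method": "jog_arm", "body": {"plan": [{"dx": 0, "dy": 0, "dz": 2, "ax": 0, "ay": 0, "az": 0, "grip": 1}, {"dx": 0, "dy": 0, "dz": 2, "ax": 0, "ay": 0, "az": 0, "grip": 1}, {"dx": 0, "dy": 0, "dz": 1, "ax": 0, "ay": 0, "az": 0, "grip": 1}, {"dx": 0, "dy": 0, "dz": 0, "ax": 0, "ay": 0, "az": 0, "grip": 1}]}}

```text
clock: 14.22
position: [0.4202, 0.1198, 0.2095]
ee_rot: [-0.0, 0.731, 0.683, -0.0]
contact_force: [0.1, 0.2, -1.2]
width: 0.0169
gripper_force: 69.3
```

Emit:
{"method": "jog_arm", "body": {"plan": [{"dx": 0, "dy": 0, "dz": 1, "ax": 0, "ay": 0, "az": 0, "grip": 1}, {"dx": 0, "dy": 0, "dz": 1, "ax": 0, "ay": 0, "az": 0, "grip": 1}, {"dx": 0, "dy": 0, "dz": 1, "ax": 0, "ay": 0, "az": 0, "grip": 1}, {"dx": 0, "dy": 0, "dz": 0, "ax": 0, "ay": 0, "az": 0, "grip": 1}]}}

```text
clock: 14.55
position: [0.4204, 0.1198, 0.2075]
ee_rot: [0.0, 0.731, 0.683, 0.0]
contact_force: [-1.9, -0.2, 10.5]
width: 0.017
gripper_force: 71.1
```

Emit:
{"method": "jog_arm", "body": {"plan": [{"dx": 0, "dy": 0, "dz": 0, "ax": 0, "ay": 0, "az": 0, "grip": 0}, {"dx": 0, "dy": 0, "dz": 0, "ax": 0, "ay": 0, "az": 0, "grip": 0}, {"dx": 0, "dy": 0, "dz": 0, "ax": 0, "ay": 0, "az": 0, "grip": 0}, {"dx": 0, "dy": 0, "dz": 0, "ax": 0, "ay": 0, "az": 0, "grip": 0}, {"dx": 0, "dy": 0, "dz": 0, "ax": 0, "ay": 0, "az": 0, "grip": 0}, {"dx": 0, "dy": 0, "dz": -20, "ax": 0, "ay": 0, "az": 0, "grip": 0}, {"dx": 0, "dy": 0, "dz": -30, "ax": 0, "ay": 0, "az": 0, "grip": 0}, {"dx": 0, "dy": 0, "dz": -40, "ax": 0, "ay": 0, "az": 0, "grip": 0}, {"dx": 0, "dy": 0, "dz": -40, "ax": 0, "ay": 0, "az": 0, "grip": 0}, {"dx": 0, "dy": 0, "dz": -40, "ax": 0, "ay": 0, "az": 0, "grip": 0}, {"dx": 0, "dy": 0, "dz": -40, "ax": 0, "ay": 0, "az": 0, "grip": 0}, {"dx": 0, "dy": 0, "dz": 0, "ax": 0, "ay": 0, "az": 0, "grip": 0}]}}

```text
clock: 15.55
position: [0.4222, 0.1201, 0.4242]
ee_rot: [0.005, 0.73, 0.683, 0.006]
contact_force: [0.8, 0.1, 0.6]
width: 0.0852
gripper_force: 0.0
```

```bash
cat >> h.py <<'E'
def log():
    s,R=st()
    with open('log.txt','a') as f: f.write(' '.join(map(str,[*s['qpos'],*s['position'],*s['ee_rot']]))+'\n')
E
python3 - <<'E'
from h import *
log();snap('side','side3');i=cv2.imread('pics/side3.png').astype(int)
m=((i[:,:,2]>150)&(i[:,:,1]<70)&(i[:,:,0]<70)).astype(np.uint8)
n,l,s,c=cv2.connectedComponentsWithStats(m);k=1+np.argmax(s[1:,4]);print(s[k],c[k], proj('side3',(.42,.12,.029)))
E
```

```text
t 15.55 pos [0.4222 0.1201 0.4242] yaw_y -3.9 z [ 0.016  0.002 -1.   ] q [ 0.12  0.05  1.74 -0.    1.34  0.19] F [0.8 0.1 0.6] w 0.0852 0.0
[270 179  27  21 354] [282.43502825 189.38135593] (np.float64(282.2524041100908), np.float64(188.158154880645))
```

Emit:
{"method": "jog_arm", "body": {"plan": [{"dx": 0, "dy": 0, "dz": 0, "ax": 1, "ay": 0, "az": 0, "grip": 0}, {"dx": 0, "dy": 0, "dz": 0, "ax": 1, "ay": 0, "az": 0, "grip": 0}, {"dx": 0, "dy": 0, "dz": 0, "ax": 1, "ay": 0, "az": 0, "grip": 0}, {"dx": 0, "dy": 0, "dz": 0, "ax": 0, "ay": 1, "az": 0, "grip": 0}, {"dx": 0, "dy": 0, "dz": 0, "ax": 0, "ay": 1, "az": 0, "grip": 0}, {"dx": 0, "dy": 0, "dz": 0, "ax": 0, "ay": 1, "az": 0, "grip": 0}, {"dx": 0, "dy": 0, "dz": 0, "ax": 0, "ay": 0, "az": 0, "grip": 0}]}}

```text
clock: 16.18
position: [0.42, 0.1189, 0.4147]
ee_rot: [-0.22, 0.73, 0.647, 0.007]
contact_force: [0.5, -0.7, 0.4]
width: 0.0854
gripper_force: 0.0
```

```bash
python3 - <<'E'
from h import *
log()
E
```

```text
t 16.18 pos [0.42   0.1189 0.4147] yaw_y -4.0 z [-0.275  0.331 -0.903] q [-0.03  0.13  1.72  0.33  1.6   0.05] F [ 0.5 -0.7  0.4] w 0.0854 0.0
```

The cap's centroid in the side view is within 1 px of where I projected it, so it lies flat where I put it. Next I'll fit a kinematic model and search for grasp and pour poses that the joints allow.

```bash
cat > kin.py <<'E'
import numpy as np
from scipy.optimize import least_squares
from scipy.spatial.transform import Rotation as Ro
def Rot(q): return Ro.from_euler('ZYZYZ',[q[0],q[1]+q[2],q[3],q[4],q[5]+np.pi/2]).as_matrix()
def fk(q,p):
    a,A,B,C,off,h,L=p;s=q[1]+q[2];R=Rot(q)
    v=np.array([a+A*np.sin(q[1])+B*np.sin(s)+C*np.cos(s),off,h+A*np.cos(q[1])+B*np.cos(s)-C*np.sin(s)])
    return Ro.from_euler('z',q[0]).apply(v)+L*R[:,2],R
D=np.loadtxt('log.txt');X=[(r[:6],r[6:9],1) for r in D]
X+=[(np.array([-1.30900179,.276543582,1.50596626,0,1.36073998,-.12100229]),np.array([.21472201,-.53321226,.4039353]),1)]
for q,x in [([-.13,.34,1.42,0,1.39,1.64],[.6148,-.0134,.4044]),([-.12,.4,1.51,0,1.23,.47],[.6251,-.0071,.3299]),([.12,.27,2.06,0,.83,.19],[.4182,.1195,.2211])]: X.append((np.array(q),np.array(x),.15))
p=least_squares(lambda p:np.concatenate([w*(fk(q,p)[0]-x) for q,x,w in X]+[.003*(p-[0,.45,.4,0,.07,.2,.1])]),[0,.45,.4,0,.07,.2,.1]).x
lo=np.array([-2.89,-.75,.22,-1.18,.11,-2.7]);hi=np.array([2.89,2.08,2.7,4.32,2.71,2.7])
def ik(P,R,q0):
    f=lambda q:np.concatenate([(fk(q,p)[0]-P)*5,(Ro.from_matrix(R.T@Rot(q))).as_rotvec()])
    r=least_squares(f,np.clip(q0,lo+.01,hi-.01),bounds=(lo,hi),max_nfev=60);return r.x,np.abs(r.fun).max()
def pose(psi,al,roll):  # pointing azimuth, depression, deg; roll 0: tool x down
    ps,al=np.radians([psi,al]);d=np.array([np.cos(al)*np.cos(ps),np.cos(al)*np.sin(ps),-np.sin(al)])
    y=np.cross(d,[0,0,-1]);y/=np.linalg.norm(y);x=np.cross(y,d);R=np.c_[x,y,d]
    return R@Ro.from_euler('z',roll,degrees=True).as_matrix()
E
python3 - <<'E'
from kin import *
print(p.round(4),[ (1000*(fk(q,p)[0]-x)).round(1) for q,x,w in X])
for r in D: print(np.abs(Rot(r)-Ro.from_quat([r[10],r[11],r[12],r[9]]).as_matrix()).max())
G=np.array([.486,-.264,.045])
rng=np.random.default_rng(0)
S=[np.array([-.4,.6,1.6,b,c,e]) for b in(-.8,0,.8,2,3.5) for c in(.6,1.6) for e in(-1.5,1.5)]
for al in(25,35,45):
  for ps in range(-180,180,20):
    o=set()
    for roll in(0,180):
      R=pose(ps,al,roll);P=G-.155*R[:,2]
      for s in S:
        s=s.copy()
        q,e=ik(P,R,s)
        if e<2e-3:o.add((roll,)+tuple(q.round(1)))
    if o:print(al,ps,sorted(o)[:6])
E
```

```text
Traceback (most recent call last):
  File "kin.py", line 12, in <module>
    p=least_squares(lambda p:np.concatenate([w*(fk(q,p)[0]-x) for q,x,w in X]+[.003*(p-[0,.45,.4,0,.07,.2,.1])]),[0,.45,.4,0,.07,.2,.1]).x
      ~~~~~~~~~~~~~^^^^^^^^^^^^^^^^^^^^^^^^^^^^^^^^^^^^^^^^^^^^^^^^^^^^^^^^^^^^^^^^^^^^^^^^^^^^^^^^^^^^^^^^^^^^^^^^^^^^^^^^^^^^^^^^^^^^^
  File "kin.py", line 12, in <lambda>
    p=least_squares(lambda p:np.concatenate([w*(fk(q,p)[0]-x) for q,x,w in X]+[.003*(p-[0,.45,.4,0,.07,.2,.1])]),[0,.45,.4,0,.07,.2,.1]).x
                                                ~~^^^^^
  File "kin.py", line 6, in fk
    a,A,B,C,off,h,L=p;s=q[1]+q[2];R=Rot(q)
                                    ~~~^^^
  File "kin.py", line 4, in Rot
    def Rot(q): return Ro.from_euler('ZYZYZ',[q[0],q[1]+q[2],q[3],q[4],q[5]+np.pi/2]).as_matrix()
                       ~~~~~~~~~~~~~^^^^^^^^^^^^^^^^^^^^^^^^^^^^^^^^^^^^^^^^^^^^^^^^^
  File "scipy/spatial/transform/_rotation.pyx", line 1413, in scipy.spatial.transform._rotation.Rotation.from_euler
ValueError: Expected axis specification to be a non-empty string of upto 3 characters, got ZYZYZ
```

```bash
sed -i "s/^def Rot.*/def Rot(q): return (Ro.from_euler('ZYZ',[q[0],q[1]+q[2],q[3]])*Ro.from_euler('YZ',[q[4],q[5]+np.pi\/2])).as_matrix()/" kin.py
cat > scan.py <<'E'
from kin import *
print(p.round(4),[ (1000*(fk(q,p)[0]-x)).round(1) for q,x,w in X])
for r in D: print(np.abs(Rot(r)-Ro.from_quat([r[10],r[11],r[12],r[9]]).as_matrix()).max())
G=np.array([.486,-.264,.045])
S=[np.array([-.4,.6,1.6,b,c,e]) for b in(-.8,.8,3) for c in(.6,1.8) for e in(-1.5,1.5)]
for al in(25,35,45):
  for ps in range(-180,180,30):
    o=set()
    for roll in(0,180):
      R=pose(ps,al,roll);P=G-.155*R[:,2]
      for s in S:
        q,e=ik(P,R,s)
        if e<3e-3:o.add((roll,)+tuple(map(float,q.round(1))))
    if o:print(al,ps,sorted(o)[:5])
E
time timeout 400 python3 scan.py
```

```text
[0.003  0.6294 0.4182 0.0607 0.0694 0.1368 0.1911] [array([ 0., -0., -0.]), array([ 0. , -0. ,  0.2]), array([-0.1,  0. , -0. ]), array([-0.4,  3. , -3.6]), array([ 1.2,  1.4, -0.9]), array([-0.7,  0.7, -0.7])]
3.5995512126518747e-16
1.6653345369377348e-16
25 -180 [(0, -0.4, 1.0, 1.2, -0.4, 2.0, 1.2), (180, -0.4, 1.0, 1.2, -0.4, 2.0, -1.9)]
25 -150 [(0, -0.2, 0.9, 1.4, -0.7, 1.8, 1.0), (180, -0.2, 0.9, 1.4, -0.7, 1.8, -2.1)]
25 -120 [(0, -0.1, 0.8, 1.7, -1.0, 1.4, 1.0), (180, -0.1, 0.8, 1.7, -1.0, 1.4, -2.1)]
25 -60 [(0, -0.2, 0.7, 2.5, 4.0, 1.2, 1.7), (180, -0.2, 0.7, 2.5, 4.0, 1.2, -1.5)]
25 0 [(0, -1.2, 0.8, 2.5, 2.0, 1.2, 1.4), (180, -1.2, 0.8, 2.5, 2.0, 1.2, -1.7)]
25 30 [(0, -1.2, 0.7, 2.2, 1.3, 1.2, 1.8), (180, -1.2, 0.7, 2.2, 1.3, 1.2, -1.3)]
25 60 [(0, -1.1, 0.8, 1.8, 0.8, 1.5, 2.0), (180, -1.1, 0.8, 1.8, 0.8, 1.5, -1.1)]
25 90 [(0, -1.0, 0.9, 1.4, 0.6, 1.8, 2.0), (180, -1.0, 0.9, 1.4, 0.6, 1.8, -1.1)]
25 120 [(0, -0.8, 1.0, 1.2, 0.3, 2.1, 1.8), (180, -0.8, 1.0, 1.2, 0.3, 2.1, -1.3)]
25 150 [(0, -0.6, 1.0, 1.1, -0.1, 2.1, 1.5), (180, -0.6, 1.0, 1.1, -0.1, 2.1, -1.6)]
35 -180
[... 1173 characters left out ...]
-60 [(0, -0.3, 0.4, 2.3, 4.2, 0.6, 1.1), (180, -0.3, 0.4, 2.3, 4.2, 0.6, -2.0)]
45 -30 [(0, -0.7, 0.4, 2.5, 2.9, 0.6, 1.7), (180, -0.7, 0.4, 2.5, 2.9, 0.6, -1.5)]
45 0 [(0, -1.0, 0.4, 2.4, 1.8, 0.7, 2.0), (180, -1.0, 0.4, 2.4, 1.8, 0.7, -1.1)]
45 30 [(0, -1.1, 0.5, 2.1, 1.1, 0.9, 2.2), (180, -1.1, 0.5, 2.1, 1.1, 0.9, -0.9)]
45 60 [(0, -1.0, 0.6, 1.8, 0.7, 1.3, 2.2), (180, -1.0, 0.6, 1.8, 0.7, 1.3, -0.9)]
45 90 [(0, -0.9, 0.7, 1.5, 0.5, 1.5, 2.1), (180, -0.9, 0.7, 1.5, 0.5, 1.5, -1.1)]
45 120 [(0, -0.8, 0.8, 1.4, 0.2, 1.7, 1.8), (180, -0.8, 0.8, 1.4, 0.2, 1.7, -1.3)]
45 150 [(0, -0.6, 0.8, 1.3, -0.1, 1.8, 1.5), (180, -0.6, 0.8, 1.3, -0.1, 1.8, -1.6)]
real	0m52.420s
user	0m51.438s
sys	0m0.162s
```

```bash
cat >> kin.py <<'E'
from scipy.spatial.transform import Slerp
M=np.array([.624,-.0065,.131])
def path(q,wps,n=12):
    P0,R0=fk(q,p);out=[];bad=0;mg=9
    for P,R in wps:
        sl=Slerp([0,1],Ro.from_matrix([R0,R]))
        for t in np.linspace(0,1,n+1)[1:]:
            q,e=ik(P0+t*(P-P0),sl(t).as_matrix(),q);bad=max(bad,e);mg=min(mg,np.min(np.r_[q-lo,hi-q]))
        out.append(q.round(2));P0,R0=P,R
    return q,bad,mg,out
def pour(ps,al,phi,rg,zl=.150,back=.012):
    """TCP pose for pouring: cup gripped rg below rim with depression alg; returns P,R given grasp-frame cup axis"""
    R=pose(ps,al,-phi)
    return R
def lipTCP(R,ucup,rg=.035,zl=.15,back=.012):
    u=R@ucup; g=np.array([0,0,-1.]);dn=g-u*(g@u);dn/=np.linalg.norm(dn)
    uh=u*[1,1,0];uh/=np.linalg.norm(uh)
    L=np.array([M[0],M[1],zl])-back*uh
    return L-.033*dn-rg*u-.155*R[:,2],u
E
cat > scan2.py <<'E'
from kin import *
q0=D[-1][:6]
G=np.array([.486,-.264,.047])
for psg,alg in((-130,30),(-135,35),(-140,30)):
    Rg=pose(psg,alg,0);Pg=G-.155*Rg[:,2];uc=Rg.T@[0,0,1]
    qg,b,m,o=path(q0,[(Pg+[0,0,.25],Rg),(Pg-.1*Rg[:,2],Rg),(Pg,Rg)])
    print('grasp',psg,alg,round(b,4),round(m,2),o)
    if b>.005: continue
    for ps in(-160,-140,-120,-105,-90):
      for al in(10,20):
        for phi in(130,):
          Ra=pose(ps,al,0);Rp=pose(ps,al,-phi);Rm=pose(ps,al,-phi/2);Pp,u=lipTCP(Rp,uc)
          up=np.array([0,0,.1])
          q,b,m,o=path(qg,[(Pg+[0,0,.2],Rg),(Pp+[0,0,.15],Ra),(Pp+up,Rm),(Pp+up,Rp),(Pp,Rp)],6)
          print(ps,al,phi,'err',round(b,4),'mg',round(m,2),'tilt',np.degrees(np.arccos(u[2])).round(),'TCP',Pp.round(3),'q',o[-1])
E
timeout 500 python3 scan2.py
```

```text
grasp -130 30 0.0 0.32 [array([-0.15,  0.51,  1.45, -0.86,  1.8 ,  0.62]), array([-0.05,  0.78,  1.48, -0.77,  1.66,  0.9 ]), array([-0.15,  0.79,  1.64, -0.84,  1.48,  0.98])]
-160 10 130 err 0.0288 mg 0.0 tilt 117.0 TCP [0.743 0.059 0.222] q [ 0.06  1.05  0.85 -0.54  2.56 -1.21]
-160 20 130 err 0.0 mg 0.05 tilt 111.0 TCP [0.731 0.057 0.246] q [ 0.05  0.97  0.9  -0.43  2.43 -1.14]
-140 10 130 err 0.0 mg 0.2 tilt 117.0 TCP [0.713 0.096 0.222] q [ 0.17  0.98  1.02 -0.77  2.35 -1.4 ]
-140 20 130 err 0.0 mg 0.28 tilt 111.0 TCP [0.703 0.09  0.246] q [ 0.16  0.9   1.05 -0.66  2.24 -1.35]
-120 10 130 err 0.0 mg 0.12 tilt 117.0 TCP [0.673 0.12  0.222] q [ 0.27  0.89  1.24 -0.92  2.09 -1.45]
-120 20 130 err 0.0 mg 0.24 tilt 111.0 TCP [0.665 0.111 0.246] q [ 0.25  0.82  1.26 -0.83  1.99 -1.45]
-105 10 130 err 0.0 mg 0.05 tilt 117.0 TCP [0.639 0.128 0.222] q [ 0.33  0.82  1.43 -1.04  1.9  -1.45]
-105 20 130 err 0.0 mg 0.16 tilt 111.0 TCP [0.633 0.118 0.246] q [ 0.31  0.74  1.44 -0.94  1.79 -1.48]
-90 10 130 err 0.0392 mg 0.0 tilt 117.0 TCP [0.603 0.128 0.222] q [ 0.38  0.75  1.63 -1.17  1.7  -
[... 1822 characters left out ...]
mg 0.28 tilt 111.0 TCP [0.703 0.09  0.246] q [ 0.16  0.9   1.05 -0.66  2.24 -1.35]
-120 10 130 err 0.0 mg 0.12 tilt 117.0 TCP [0.673 0.12  0.222] q [ 0.27  0.89  1.24 -0.92  2.09 -1.45]
-120 20 130 err 0.0 mg 0.24 tilt 111.0 TCP [0.665 0.111 0.246] q [ 0.25  0.82  1.26 -0.83  1.99 -1.45]
-105 10 130 err 0.0 mg 0.05 tilt 117.0 TCP [0.639 0.128 0.222] q [ 0.33  0.82  1.43 -1.04  1.9  -1.45]
-105 20 130 err 0.0 mg 0.16 tilt 111.0 TCP [0.633 0.118 0.246] q [ 0.31  0.74  1.44 -0.94  1.79 -1.48]
-90 10 130 err 0.0392 mg 0.0 tilt 117.0 TCP [0.603 0.128 0.222] q [ 0.38  0.75  1.63 -1.17  1.7  -1.41]
-90 20 130 err 0.0 mg 0.08 tilt 111.0 TCP [0.601 0.116 0.246] q [ 0.35  0.66  1.63 -1.08  1.59 -1.48]
```

```bash
python3 - <<'E'
from h import *
from kin import *
s=1.5625
for a,b in [((342,82),(580,412)),((222,37),(727,405)),((185,113),(708,328))]:
    c1,d1=ray('top1',a[0]/s,a[1]/s);c2,d2=ray('side1',b[0]/s,b[1]/s)
    t=np.linalg.lstsq(np.c_[d1,-d2],c2-c1,rcond=None)[0];x,y=c1+t[0]*d1,c2+t[1]*d2;print('book',(x+y)/2,np.linalg.norm(x-y))
G=np.array([.486,-.264,.047]);Rg=pose(-135,30,0);uc=Rg.T@[0,0,1]
for ps in(-140,-130,-120,-110):
    R=pose(ps,20,-130);P,u=lipTCP(R,uc);print(ps,P.round(3),(P-.191*R[:,2]).round(3))
q=D[-1][:6];P0,R0=fk(q,p)
Pg=G-.155*Rg[:,2];Pp=Pg-.1*Rg[:,2]
rv=Ro.from_matrix(R0.T@Rg).as_rotvec();print('rot units',(np.degrees(rv)/6).round(2))
print('shift world',Pp-P0,'tool after rot',(1000*Rg.T@(Pp+[0,0,.06]-P0)).round(0))
qq,b,m,o=path(q,[(P0,Rg),(Pp+[0,0,.06],Rg),(Pg,Rg)]);print(b,m,o)
E
```

```text
book [0.83591894 0.14025969 0.19845054] 0.003991106490026963
book [0.91709454 0.35532076 0.19807216] 0.0013175157468048363
book [0.78475443 0.42471208 0.19121563] 0.027958614470007827
-140 [0.703 0.09  0.246] [0.84  0.205 0.312]
-130 [0.685 0.102 0.246] [0.8   0.24  0.312]
-120 [0.665 0.111 0.246] [0.755 0.267 0.312]
-110 [0.644 0.116 0.246] [0.705 0.285 0.312]
rot units [ -0.32 -11.25   7.83]
shift world [ 0.22209877 -0.22675363 -0.24038156] tool after rot [155. 317.  93.]
5.092838571389308e-09 0.39134587552106637 [array([ 0.3 ,  0.35,  1.61, -0.49,  2.11,  1.04]), array([-0.08,  0.75,  1.37, -0.74,  1.79,  0.84]), array([-0.17,  0.81,  1.59, -0.79,  1.54,  0.99])]
```

I'll rotate to the tilted grasp attitude, then go to the pre-grasp pose.

Emit:
{"method": "jog_arm", "body": {"plan": [{"dx": 0, "dy": 0, "dz": 0, "ax": -0.02, "ay": -0.8, "az": 0.56, "grip": 0}, {"dx": 0, "dy": 0, "dz": 0, "ax": -0.02, "ay": -0.8, "az": 0.56, "grip": 0}, {"dx": 0, "dy": 0, "dz": 0, "ax": -0.02, "ay": -0.8, "az": 0.56, "grip": 0}, {"dx": 0, "dy": 0, "dz": 0, "ax": -0.02, "ay": -0.8, "az": 0.56, "grip": 0}, {"dx": 0, "dy": 0, "dz": 0, "ax": -0.02, "ay": -0.8, "az": 0.56, "grip": 0}, {"dx": 0, "dy": 0, "dz": 0, "ax": -0.02, "ay": -0.8, "az": 0.56, "grip": 0}, {"dx": 0, "dy": 0, "dz": 0, "ax": -0.02, "ay": -0.8, "az": 0.56, "grip": 0}, {"dx": 0, "dy": 0, "dz": 0, "ax": -0.02, "ay": -0.8, "az": 0.56, "grip": 0}, {"dx": 0, "dy": 0, "dz": 0, "ax": -0.02, "ay": -0.8, "az": 0.56, "grip": 0}, {"dx": 0, "dy": 0, "dz": 0, "ax": -0.02, "ay": -0.8, "az": 0.56, "grip": 0}, {"dx": 0, "dy": 0, "dz": 0, "ax": -0.02, "ay": -0.8, "az": 0.56, "grip": 0}, {"dx": 0, "dy": 0, "dz": 0, "ax": -0.02, "ay": -0.8, "az": 0.56, "grip": 0}, {"dx": 0, "dy": 0, "dz": 0, "ax": -0.02, "ay": -0.8, "az": 0.56, "grip": 0}, {"dx": 0, "dy": 0, "dz": 0, "ax": -0.02, "ay": -0.8, "az": 0.56, "grip": 0}, {"dx": 0, "dy": 0, "dz": 0, "ax": 0, "ay": 0, "az": 0, "grip": 0}]}}

```text
clock: 17.43
position: [0.4207, 0.1205, 0.4146]
ee_rot: [0.193, 0.799, 0.332, -0.462]
contact_force: [-0.3, -0.3, -1.7]
width: 0.0851
gripper_force: 0.0
```

Emit:
{"method": "jog_arm", "body": {"plan": [{"dx": 13, "dy": 26.5, "dz": 7.8, "ax": 0, "ay": 0, "az": 0, "grip": 0}, {"dx": 13, "dy": 26.5, "dz": 7.8, "ax": 0, "ay": 0, "az": 0, "grip": 0}, {"dx": 13, "dy": 26.5, "dz": 7.8, "ax": 0, "ay": 0, "az": 0, "grip": 0}, {"dx": 13, "dy": 26.5, "dz": 7.8, "ax": 0, "ay": 0, "az": 0, "grip": 0}, {"dx": 13, "dy": 26.5, "dz": 7.8, "ax": 0, "ay": 0, "az": 0, "grip": 0}, {"dx": 13, "dy": 26.5, "dz": 7.8, "ax": 0, "ay": 0, "az": 0, "grip": 0}, {"dx": 13, "dy": 26.5, "dz": 7.8, "ax": 0, "ay": 0, "az": 0, "grip": 0}, {"dx": 13, "dy": 26.5, "dz": 7.8, "ax": 0, "ay": 0, "az": 0, "grip": 0}, {"dx": 13, "dy": 26.5, "dz": 7.8, "ax": 0, "ay": 0, "az": 0, "grip": 0}, {"dx": 13, "dy": 26.5, "dz": 7.8, "ax": 0, "ay": 0, "az": 0, "grip": 0}, {"dx": 13, "dy": 26.5, "dz": 7.8, "ax": 0, "ay": 0, "az": 0, "grip": 0}, {"dx": 13, "dy": 26.5, "dz": 7.8, "ax": 0, "ay": 0, "az": 0, "grip": 0}, {"dx": 0, "dy": 0, "dz": 0, "ax": 0, "ay": 0, "az": 0, "grip": 0}]}}

```text
clock: 18.52
position: [0.646, -0.1099, 0.2306]
ee_rot: [0.191, 0.801, 0.333, -0.46]
contact_force: [0.3, -0.2, 0.7]
width: 0.0852
gripper_force: 0.0
```

```bash
python3 - <<'E'
from h import *
snap('wrist','wr3')
cv2.imwrite('pics/wr3b.png',cv2.resize(cv2.imread('pics/wr3.png'),(800,600),interpolation=cv2.INTER_CUBIC))
print(np.array(proj('wr3',(.486,-.264,.082)))*1.5625,np.array(proj('wr3',(.486,-.264,0)))*1.5625)
from kin import pose
s,R=st();Rg=pose(-135,30,0);print((np.degrees(Ro.from_matrix(R.T@Rg).as_rotvec())/6).round(2));tomm((.486,-.264,.047))
E
```

```text
[384.56772629 270.03662076] [385.74807554 135.68693299]
t 18.57 pos [ 0.6446 -0.1083  0.2321] yaw_y -45.0 z [-0.611 -0.61  -0.504] q [-0.08  0.75  1.36 -0.74  1.79  0.84] F [-0.3 -0.2 -0.4] w 0.0854 0.0
[-0.01 -0.04  0.01]
t 18.57 pos [ 0.6446 -0.1083  0.2321] yaw_y -45.0 z [-0.611 -0.61  -0.504] q [-0.08  0.75  1.36 -0.74  1.79  0.84] F [-0.3 -0.2 -0.4] w 0.0854 0.0
tool mm [ 48.   -1.8 130.2]
```

View pics/wr3b.png

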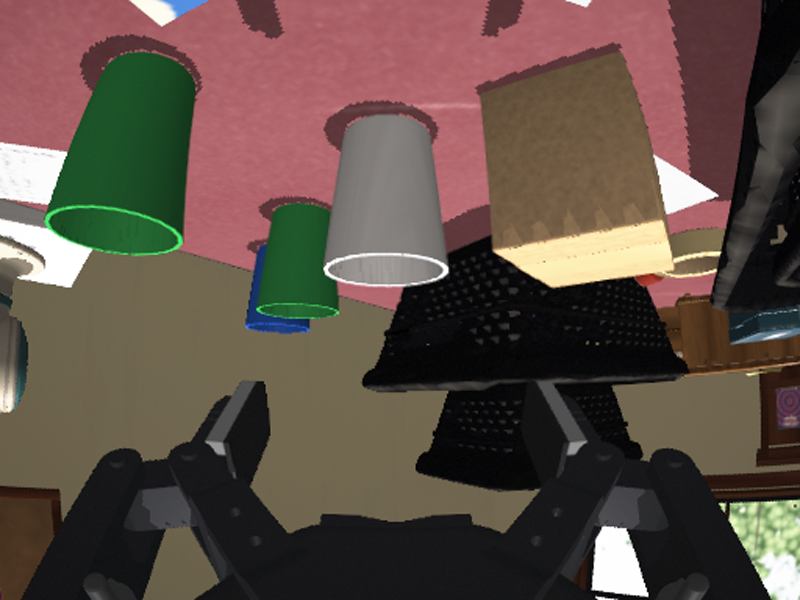

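The wrist view (world up is image down) shows the cup rim centre at (387,270), about 2 px from the prediction. The carton's near corner at (480,93)/(495,250) looks close to the right finger. I'll measure it and take a steeper azimuth.

```bash
python3 - <<'E'
from h import *
from kin import *
s=1.5625
print('carton',atz('wr3',480/s,93/s,0),atz('wr3',495/s,249/s,.085),atz('wr3',618/s,48/s,0),'cup',atz('wr3',387/s,270/s,.082),'rimL/R',atz('wr3',326/s,270/s,.082),atz('wr3',448/s,270/s,.082),'green',atz('wr3',114/s,230/s,.08))
G=np.array([.486,-.264,.047]);S,R=st();q=S['qpos']
c=atz('wr3',495/s,249/s,.085);g=atz('wr3',114/s,230/s,.08)
for ps in(-120,-115,-110):
  for al in (30,35):
    Rg=pose(ps,al,0);Pg=G-.155*Rg[:,2];Pp=Pg-.1*Rg[:,2]
    print(ps,al,'carton lat',(Rg.T@(c-G)*1000).round(),'green',(Rg.T@(g-G)*1000).round(),'rot',(np.degrees(Ro.from_matrix(R.T@Rg).as_rotvec())/6).round(2),'shift',(1000*Rg.T@(Pp-S['position'])).round(1))
    print(path(q,[(S['position'],Rg),(Pp,Rg),(Pg,Rg)])[1:])
E
```

```text
carton [ 0.55148202 -0.26709762  0.        ] [ 0.55332921 -0.26571938  0.085     ] [ 0.62476506 -0.27581805  0.        ] cup [ 0.48695661 -0.26485217  0.082     ] rimL/R [ 0.4643385  -0.24185901  0.082     ] [ 0.50990394 -0.28731973  0.082     ] green [ 0.44752596 -0.13278885  0.08      ]
t 18.57 pos [ 0.6446 -0.1083  0.2321] yaw_y -45.0 z [-0.611 -0.61  -0.504] q [-0.08  0.75  1.36 -0.74  1.79  0.84] F [-0.3 -0.2 -0.4] w 0.0854 0.0
-120 30 carton lat [-17.  59. -47.] green [ 19. -99. -98.] rot [-2.17 -0.04 -1.24] shift [ 53.2 -59.5  23. ]
(np.float64(8.615747004725451e-13), np.float64(0.23236799879419867), [array([-0.05,  0.71,  1.46, -0.88,  1.62,  0.75]), array([ 0.  ,  0.73,  1.61, -0.85,  1.53,  0.9 ]), array([-0.12,  0.76,  1.76, -0.95,  1.37,  0.99])])
-120 35 carton lat [-13.  59. -48.] green [ 27. -99. -96.] rot [-2.11  0.79 -1.34] shift [ 28.8 -59.5  26.6]
(np.float64(6.240961555508863e-13), np.float64(0.2731953165327279), [array([-0.06,  0.69,  1.46, -0.82,  1.56,  0.73]), array([-0.03,  0.68,  1.63, -0.81,  1.48,  0.86]), array([-0.14,  0.71,  1.77, -0.91,  1.3 ,  0.94])]
[... 648 characters left out ...]
82, -0.97,  1.25,  0.94])])
-110 30 carton lat [-22.  64. -38.] green [  26.  -81. -112.] rot [-3.61 -0.04 -2.08] shift [ 60.  -95.7  11.3]
(np.float64(7.570226461555134e-10), np.float64(0.10339039008341477), [array([-0.03,  0.68,  1.53, -0.97,  1.49,  0.7 ]), array([ 0.05,  0.68,  1.76, -0.94,  1.41,  0.92]), array([-0.09,  0.72,  1.87, -1.08,  1.25,  1.01])])
-110 35 carton lat [-19.  64. -39.] green [  36.  -81. -109.] rot [-3.52  0.78 -2.24] shift [ 36.6 -95.7  15.5]
(np.float64(2.4733446046767128e-11), np.float64(0.14776913415063553), [array([-0.04,  0.66,  1.53, -0.91,  1.44,  0.67]), array([ 0.02,  0.62,  1.76, -0.9 ,  1.35,  0.85]), array([-0.12,  0.68,  1.88, -1.03,  1.19,  0.95])])
```

Emit:
{"method": "jog_arm", "body": {"plan": [{"dx": 0, "dy": 0, "dz": 0, "ax": -0.72, "ay": 0, "az": -0.41, "grip": 0.15}, {"dx": 0, "dy": 0, "dz": 0, "ax": -0.72, "ay": 0, "az": -0.41, "grip": 0.15}, {"dx": 0, "dy": 0, "dz": 0, "ax": -0.72, "ay": 0, "az": -0.41, "grip": 0.15}, {"dx": 17.7, "dy": -19.7, "dz": 7, "ax": 0, "ay": 0, "az": 0, "grip": 0.15}, {"dx": 17.7, "dy": -19.7, "dz": 7, "ax": 0, "ay": 0, "az": 0, "grip": 0.15}, {"dx": 17.7, "dy": -19.7, "dz": 7, "ax": 0, "ay": 0, "az": 0, "grip": 0.15}, {"dx": 0, "dy": 0, "dz": 0, "ax": 0, "ay": 0, "az": 0, "grip": 0.15}]}}

```text
clock: 19.15
position: [0.593, -0.0666, 0.1756]
ee_rot: [0.247, 0.75, 0.435, -0.433]
contact_force: [-1.5, -0.5, -0.4]
width: 0.073
gripper_force: 0.0
```

```bash
python3 - <<'E'
from h import *
from kin import pose
s,R=st();print((np.degrees(Ro.from_matrix(R.T@pose(-120,30,0)).as_rotvec())/6).round(2));tomm((.4867,-.2645,.047))
E
```

```text
t 19.15 pos [ 0.593  -0.0666  0.1756] yaw_y -30.0 z [-0.435 -0.747 -0.503] q [ 0.01  0.72  1.62 -0.84  1.54  0.9 ] F [-1.5 -0.5 -0.4] w 0.073 0.0
[-0.03 -0.03  0.05]
t 19.15 pos [ 0.593  -0.0666  0.1756] yaw_y -30.0 z [-0.435 -0.747 -0.503] q [ 0.01  0.72  1.62 -0.84  1.54  0.9 ] F [-1.5 -0.5 -0.4] w 0.073 0.0
tool mm [ -1.7   7.7 103.7]
```

Emit:
{"method": "jog_arm", "body": {"plan": [{"dx": 0, "dy": 0, "dz": 0, "ax": 0, "ay": 0, "az": 0, "grip": 0.15}, {"dx": 0, "dy": 0, "dz": 0, "ax": 0, "ay": 0, "az": 0, "grip": 0.15}]}}

```text
clock: 19.32
position: [0.5976, -0.0693, 0.1793]
ee_rot: [0.251, 0.751, 0.433, -0.43]
contact_force: [-0.1, -0.8, 1.0]
width: 0.0724
gripper_force: 0.0
```

```bash
python3 - <<'E'
from h import *
tomm((.4867,-.2645,.047))
E
```

```text
t 19.32 pos [ 0.5976 -0.0693  0.1793] yaw_y -30.0 z [-0.429 -0.75  -0.504] q [ 0.01  0.72  1.61 -0.84  1.54  0.9 ] F [-0.1 -0.8  1. ] w 0.0724 0.0
tool mm [  1.2   0.7 105.6]
```

Emit:
{"method": "jog_arm", "body": {"plan": [{"dx": 0.6, "dy": 0.7, "dz": 25, "ax": 0, "ay": 0, "az": 0, "grip": 0.15}, {"dx": 0.6, "dy": 0, "dz": 25, "ax": 0, "ay": 0, "az": 0, "grip": 0.15}, {"dx": 0, "dy": 0, "dz": 25, "ax": 0, "ay": 0, "az": 0, "grip": 0.15}, {"dx": 0, "dy": 0, "dz": 20, "ax": 0, "ay": 0, "az": 0, "grip": 0.15}, {"dx": 0, "dy": 0, "dz": 10, "ax": 0, "ay": 0, "az": 0, "grip": 0.15}, {"dx": 0, "dy": 0, "dz": 0, "ax": 0, "ay": 0, "az": 0, "grip": 0.15}, {"dx": 0, "dy": 0, "dz": 0, "ax": 0, "ay": 0, "az": 0, "grip": 0.15}]}}

```text
clock: 19.9
position: [0.5534, -0.1486, 0.125]
ee_rot: [0.25, 0.752, 0.432, -0.43]
contact_force: [-0.2, -0.3, 0.2]
width: 0.0728
gripper_force: 0.0
```

```bash
python3 - <<'E'
from h import *
tomm((.4867,-.2645,.047))
E
```

```text
t 19.9 pos [ 0.5534 -0.1486  0.125 ] yaw_y -30.1 z [-0.431 -0.748 -0.504] q [-0.12  0.75  1.75 -0.95  1.37  0.99] F [-0.2 -0.3  0.2] w 0.0728 0.0
tool mm [-0.1  0.1 -0.2]
```

Emit:
{"method": "jog_arm", "body": {"grip_force": 85, "plan": [{"dx": 0, "dy": 0, "dz": 0, "ax": 0, "ay": 0, "az": 0, "grip": 1}, {"dx": 0, "dy": 0, "dz": 0, "ax": 0, "ay": 0, "az": 0, "grip": 1}, {"dx": 0, "dy": 0, "dz": 0, "ax": 0, "ay": 0, "az": 0, "grip": 1}, {"dx": 0, "dy": 0, "dz": 0, "ax": 0, "ay": 0, "az": 0, "grip": 1}, {"dx": 0, "dy": 0, "dz": 0, "ax": 0, "ay": 0, "az": 0, "grip": 1}, {"dx": 0, "dy": 0, "dz": 0, "ax": 0, "ay": 0, "az": 0, "grip": 1}]}}

```text
clock: 20.4
position: [0.5534, -0.1476, 0.1254]
ee_rot: [0.251, 0.751, 0.432, -0.431]
contact_force: [1.3, 3.4, 6.2]
width: 0.0583
gripper_force: 88.9
```

```bash
python3 - <<'E'
from h import *
tomm((.4867,-.2645,.047))
E
```

```text
t 20.4 pos [ 0.5534 -0.1476  0.1254] yaw_y -30.0 z [-0.43  -0.75  -0.503] q [-0.12  0.75  1.75 -0.95  1.37  0.99] F [1.3 3.4 6.2] w 0.0583 88.9
tool mm [0.1 0.3 0.7]
```

```bash
cat > pr.py <<'E'
from h import *
from kin import *
S,R=st();q=S['qpos'];uc=R.T@[0,0,1];uc=pose(-120,30,0).T@[0,0,1]
rg=.035
for ps,al in((-120,20),(-120,15)):
    Rp=pose(ps,al,-140);Pp,u=lipTCP(Rp,uc,rg,.148,.012)
    print(ps,al,'Pp',Pp.round(4))
    for phi in(0,40,60,80,90,100,110,120,130,140,150,160):
        r=pose(ps,al,-phi);u=r@uc;g=np.array([0,0,-1.]);dn=g-u*(g@u);dn/=np.linalg.norm(dn)
        Gp=Pp+.155*r[:,2];rim=Gp+rg*u;lip=rim+.033*dn;base=Gp-.047*u-.025*np.sqrt(1-u[2]**2)*0
        print(phi,'tilt',np.degrees(np.arccos(u[2])).round(),'lip-M mm',(1000*(lip-M)).round(),'rim-M',(1000*(rim-M)).round(),'u',u.round(2))
    Ra=pose(ps,al,0)
    P1=S['position']+[0,0,.2]
    print('rot1',(np.degrees(Ro.from_matrix(R.T@Ra).as_rotvec())/6).round(2),'lift tool',(R.T@[0,0,200]).round(1),'shift',(1000*Ra.T@(Pp+[0,0,.08]-P1)).round(1),'down80',(80*Rp.T@[0,0,-1]).round(1))
    print(path(q,[(P1,R),(P1,Ra),(Pp+[0,0,.08],Ra),(Pp+[0,0,.08],pose(ps,al,-70)),(Pp+[0,0,.08],Rp),(Pp,Rp),(Pp,pose(ps,al,-160))])[1:])
E
python3 pr.py
```

```text
t 20.4 pos [ 0.5534 -0.1476  0.1254] yaw_y -30.0 z [-0.43  -0.75  -0.503] q [-0.12  0.75  1.75 -0.95  1.37  0.99] F [1.3 3.4 6.2] w 0.0583 88.9
-120 20 Pp [0.6705 0.1093 0.2463]
0 tilt 10.0 lip-M mm [-7. 23. 91.] rim-M [-23.  -5.  97.] u [0.09 0.15 0.98]
40 tilt 37.0 lip-M mm [ 21. -16.  70.] rim-M [ -5. -13.  90.] u [ 0.6  -0.07  0.79]
60 tilt 55.0 lip-M mm [ 21. -16.  56.] rim-M [  2. -14.  82.] u [ 0.81 -0.1   0.58]
80 tilt 72.0 lip-M mm [ 17. -13.  42.] rim-M [  7. -13.  73.] u [ 0.95 -0.06  0.31]
90 tilt 80.0 lip-M mm [ 14. -11.  36.] rim-M [  8. -11.  68.] u [ 0.98 -0.03  0.17]
100 tilt 88.0 lip-M mm [10. -9. 30.] rim-M [ 9. -9. 63.] u [1.   0.03 0.03]
110 tilt 96.0 lip-M mm [ 5. -8. 26.] rim-M [ 8. -7. 59.] u [ 0.99  0.09 -0.11]
120 tilt 104.0 lip-M mm [-0. -6. 22.] rim-M [ 7. -5. 54.] u [ 0.96  0.16 -0.24]
130 tilt 111.0 lip-M mm [-6. -5. 19.] rim-M [ 5. -2. 50.] u [ 0.9   0.24 -0.35]
140 tilt 117.0 lip-M mm [-11.  -4.  17.] rim-M [ 3.  1. 46.] u [ 0.83  0.33 -0.45]
150 tilt 122.0 lip-M mm [-16.  -4.  16.] rim-M [-1.  4. 44.] u [ 0.74  0.41 -0.53]
160 tilt 126.0 lip-M mm [-20
[... 1438 characters left out ...]
ilt 127.0 lip-M mm [-16.  -5.  16.] rim-M [ 1.  4. 42.] u [ 0.71  0.37 -0.6 ]
160 tilt 131.0 lip-M mm [-20.  -6.  15.] rim-M [-3.  7. 40.] u [ 0.6   0.45 -0.66]
rot1 [ 0.02 -2.53 -0.05] lift tool [-172.9    1.  -100.5] shift [  85.2  -25.7 -275.4] down80 [-59.2  49.7  20.7]
(np.float64(9.9277433388088e-09), np.float64(0.08220560296635937), [array([-0.12,  0.5 ,  1.61, -0.92,  1.6 ,  0.67]), array([-0.09,  0.56,  1.63, -1.1 ,  1.75,  0.73]), array([ 0.26,  0.79,  1.18, -0.94,  2.13,  0.69]), array([ 0.26,  0.79,  1.18, -0.94,  2.13, -0.53]), array([ 0.26,  0.79,  1.18, -0.94,  2.13, -1.75]), array([ 0.26,  0.86,  1.23, -0.88,  2.05, -1.63]), array([ 0.26,  0.86,  1.23, -0.88,  2.05, -1.98])])
```

Emit:
{"method": "jog_arm", "body": {"plan": [{"dx": -10.8, "dy": 0, "dz": -6.3, "ax": 0, "ay": 0, "az": 0, "grip": 1}, {"dx": -21.6, "dy": 0, "dz": -12.6, "ax": 0, "ay": 0, "az": 0, "grip": 1}, {"dx": -21.6, "dy": 0, "dz": -12.6, "ax": 0, "ay": 0, "az": 0, "grip": 1}, {"dx": -21.6, "dy": 0, "dz": -12.6, "ax": 0, "ay": 0, "az": 0, "grip": 1}, {"dx": -21.6, "dy": 0, "dz": -12.6, "ax": 0, "ay": 0, "az": 0, "grip": 1}, {"dx": -21.6, "dy": 0, "dz": -12.6, "ax": 0, "ay": 0, "az": 0, "grip": 1}, {"dx": -21.6, "dy": 0, "dz": -12.6, "ax": 0, "ay": 0, "az": 0, "grip": 1}, {"dx": -21.6, "dy": 0, "dz": -12.6, "ax": 0, "ay": 0, "az": 0, "grip": 1}, {"dx": -10.8, "dy": 0, "dz": -6.3, "ax": 0, "ay": 0, "az": 0, "grip": 1}, {"dx": 0, "dy": 0, "dz": 0, "ax": 0, "ay": 0, "az": 0, "grip": 1}, {"dx": 0, "dy": 0, "dz": 0, "ax": 0, "ay": 0, "az": 0, "grip": 1}]}}

```text
clock: 21.32
position: [0.5519, -0.1474, 0.3241]
ee_rot: [0.25, 0.752, 0.433, -0.43]
contact_force: [0.1, -0.1, -2.5]
width: 0.0584
gripper_force: 90.3
```

Emit:
{"method": "jog_arm", "body": {"plan": [{"dx": 0, "dy": 0, "dz": 0, "ax": 0, "ay": -0.85, "az": 0, "grip": 1}, {"dx": 0, "dy": 0, "dz": 0, "ax": 0, "ay": -0.85, "az": 0, "grip": 1}, {"dx": 0, "dy": 0, "dz": 0, "ax": 0, "ay": 0, "az": 0, "grip": 1}, {"dx": 0, "dy": 0, "dz": 0, "ax": 0, "ay": 0, "az": 0, "grip": 1}]}}

```text
clock: 21.65
position: [0.5521, -0.1474, 0.3216]
ee_rot: [0.286, 0.71, 0.41, -0.497]
contact_force: [-0.3, 0.0, -0.9]
width: 0.0582
gripper_force: 90.4
```

```bash
python3 - <<'E'
from h import *
S,R=st();print((1000*R.T@(np.array([.6605,.1143,.2963])-S['position'])).round(1))
E
```

```text
t 21.65 pos [ 0.5521 -0.1474  0.3216] yaw_y -30.0 z [-0.471 -0.813 -0.344] q [-0.1   0.54  1.63 -1.04  1.7   0.71] F [-0.3  0.  -0.9] w 0.0582 90.4
[ 120.4  -37.1 -255. ]
```

Emit:
{"method": "jog_arm", "body": {"plan": [{"dx": 12, "dy": -3.7, "dz": -25.5, "ax": 0, "ay": 0, "az": 0, "grip": 1}, {"dx": 12, "dy": -3.7, "dz": -25.5, "ax": 0, "ay": 0, "az": 0, "grip": 1}, {"dx": 12, "dy": -3.7, "dz": -25.5, "ax": 0, "ay": 0, "az": 0, "grip": 1}, {"dx": 12, "dy": -3.7, "dz": -25.5, "ax": 0, "ay": 0, "az": 0, "grip": 1}, {"dx": 12, "dy": -3.7, "dz": -25.5, "ax": 0, "ay": 0, "az": 0, "grip": 1}, {"dx": 12, "dy": -3.7, "dz": -25.5, "ax": 0, "ay": 0, "az": 0, "grip": 1}, {"dx": 12, "dy": -3.7, "dz": -25.5, "ax": 0, "ay": 0, "az": 0, "grip": 1}, {"dx": 12, "dy": -3.7, "dz": -25.5, "ax": 0, "ay": 0, "az": 0, "grip": 1}, {"dx": 12, "dy": -3.7, "dz": -25.5, "ax": 0, "ay": 0, "az": 0, "grip": 1}, {"dx": 12, "dy": -3.7, "dz": -25.5, "ax": 0, "ay": 0, "az": 0, "grip": 1}, {"dx": 0, "dy": 0, "dz": 0, "ax": 0, "ay": 0, "az": 0, "grip": 1}, {"dx": 0, "dy": 0, "dz": 0, "ax": 0, "ay": 0, "az": 0, "grip": 1}]}}

```text
clock: 22.65
position: [0.6612, 0.1151, 0.2974]
ee_rot: [0.287, 0.71, 0.41, -0.496]
contact_force: [-0.4, -0.5, -0.6]
width: 0.0587
gripper_force: 91.0
```

Emit:
{"method": "jog_arm", "body": {"plan": [{"dx": 0, "dy": 0, "dz": 0, "ax": 0, "ay": 0, "az": -0.7, "grip": 1}, {"dx": 0, "dy": 0, "dz": 0, "ax": 0, "ay": 0, "az": -0.7, "grip": 1}, {"dx": 0, "dy": 0, "dz": 0, "ax": 0, "ay": 0, "az": -0.7, "grip": 1}, {"dx": 0, "dy": 0, "dz": 0, "ax": 0, "ay": 0, "az": -0.7, "grip": 1}, {"dx": 0, "dy": 0, "dz": 0, "ax": 0, "ay": 0, "az": -0.7, "grip": 1}, {"dx": 0, "dy": 0, "dz": 0, "ax": 0, "ay": 0, "az": -0.7, "grip": 1}, {"dx": 0, "dy": 0, "dz": 0, "ax": 0, "ay": 0, "az": -0.7, "grip": 1}, {"dx": 0, "dy": 0, "dz": 0, "ax": 0, "ay": 0, "az": -0.7, "grip": 1}, {"dx": 0, "dy": 0, "dz": 0, "ax": 0, "ay": 0, "az": -0.7, "grip": 1}, {"dx": 0, "dy": 0, "dz": 0, "ax": 0, "ay": 0, "az": -0.7, "grip": 1}, {"dx": 0, "dy": 0, "dz": 0, "ax": 0, "ay": 0, "az": -0.7, "grip": 1}, {"dx": 0, "dy": 0, "dz": 0, "ax": 0, "ay": 0, "az": -0.7, "grip": 1}, {"dx": 0, "dy": 0, "dz": 0, "ax": 0, "ay": 0, "az": -0.7, "grip": 1}, {"dx": 0, "dy": 0, "dz": 0, "ax": 0, "ay": 0, "az": 0, "grip": 1}]}}

```text
clock: 23.82
position: [0.6605, 0.1122, 0.2989]
ee_rot: [0.027, 0.444, 0.689, -0.572]
contact_force: [0.1, 0.9, -1.9]
width: 0.0583
gripper_force: 91.0
```

```bash
python3 - <<'E'
from h import *
S,R=st();print('goal',(1000*R.T@(np.array([.6605,.1143,.2463])-S['position'])).round(1))
snap('side','side4');snap('wrist','wr4');i=cv2.imread('pics/side4.png');j=cv2.imread('pics/wr4.png')
a=cv2.resize(i[150:280,210:340],(400,400));b=cv2.resize(j,(400,300));b=cv2.copyMakeBorder(b,0,100,0,0,0)
cv2.imwrite('pics/m4.png',np.hstack([a,b]))
E
```

```text
t 23.82 pos [0.6605 0.1122 0.2989] yaw_y -4.4 z [-0.471 -0.813 -0.343] q [ 0.26  0.76  1.23 -0.85  2.05 -0.2 ] F [ 0.1  0.9 -1.9] w 0.0583 91.0
goal [29.9 40.1 16.4]
```

View pics/m4.png

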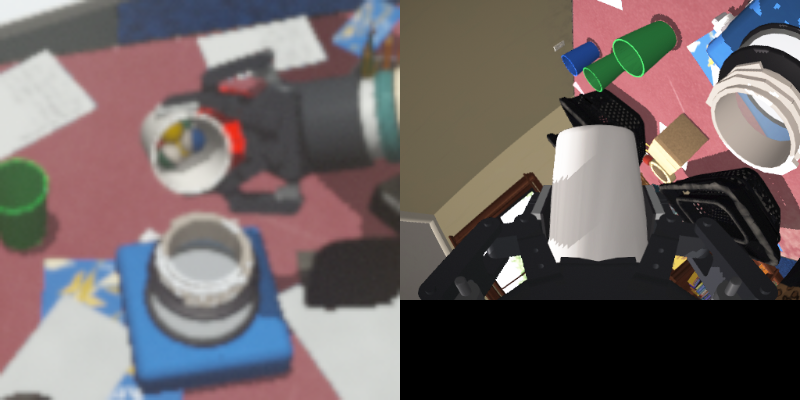

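The side crop shows the cup held firmly at about (185,150) with the capsules inside, mouth turned towards +x and the neck at (205,255). I'll lower it and keep rolling.

Emit:
{"method": "jog_arm", "body": {"plan": [{"dx": 10, "dy": 13.4, "dz": 5.5, "ax": 0, "ay": 0, "az": 0, "grip": 1}, {"dx": 10, "dy": 13.4, "dz": 5.5, "ax": 0, "ay": 0, "az": 0, "grip": 1}, {"dx": 10, "dy": 13.4, "dz": 5.5, "ax": 0, "ay": 0, "az": 0, "grip": 1}, {"dx": 0, "dy": 0, "dz": 0, "ax": 0, "ay": 0, "az": -0.6, "grip": 1}, {"dx": 0, "dy": 0, "dz": 0, "ax": 0, "ay": 0, "az": -0.6, "grip": 1}, {"dx": 0, "dy": 0, "dz": 0, "ax": 0, "ay": 0, "az": -0.6, "grip": 1}, {"dx": 0, "dy": 0, "dz": 0, "ax": 0, "ay": 0, "az": -0.6, "grip": 1}, {"dx": 0, "dy": 0, "dz": 0, "ax": 0, "ay": 0, "az": -0.5, "grip": 1}, {"dx": 0, "dy": 0, "dz": 0, "ax": 0, "ay": 0, "az": -0.5, "grip": 1}, {"dx": 0, "dy": 0, "dz": 0, "ax": 0, "ay": 0, "az": -0.4, "grip": 1}, {"dx": 0, "dy": 0, "dz": 0, "ax": 0, "ay": 0, "az": -0.4, "grip": 1}, {"dx": 0, "dy": 0, "dz": 0, "ax": 0, "ay": 0, "az": -0.4, "grip": 1}, {"dx": 0, "dy": 0, "dz": 0, "ax": 0, "ay": 0, "az": -0.4, "grip": 1}, {"dx": 0, "dy": 0, "dz": 0, "ax": 0, "ay": 0, "az": -0.4, "grip": 1}, {"dx": 0, "dy": 0, "dz": 0, "ax": 0, "ay": 0, "az": -0.4, "grip": 1}]}}

```text
clock: 25.17
position: [0.6606, 0.1156, 0.2443]
ee_rot: [-0.146, 0.216, 0.79, -0.555]
contact_force: [-0.4, 0.1, -2.7]
width: 0.0586
gripper_force: 90.9
```

Emit:
{"method": "jog_arm", "body": {"plan": [{"dx": 0, "dy": 0, "dz": 0, "ax": 0, "ay": 0, "az": -0.4, "grip": 1}, {"dx": 0, "dy": 0, "dz": 0, "ax": 0, "ay": 0, "az": -0.4, "grip": 1}, {"dx": 0, "dy": 0, "dz": 0, "ax": 0, "ay": 0, "az": -0.4, "grip": 1}, {"dx": 0, "dy": 0, "dz": 0, "ax": 0, "ay": 0, "az": -0.4, "grip": 1}, {"dx": 0, "dy": 0, "dz": 0, "ax": 0, "ay": 0, "az": -0.4, "grip": 1}, {"dx": 0, "dy": 0, "dz": 0, "ax": 0, "ay": 0, "az": -0.4, "grip": 1}, {"dx": 0, "dy": 0, "dz": 0, "ax": 0, "ay": 0, "az": -0.4, "grip": 1}, {"dx": 0, "dy": 0, "dz": 0, "ax": 0, "ay": 0, "az": -0.4, "grip": 1}, {"dx": 0, "dy": 0, "dz": 0, "ax": 0, "ay": 0, "az": -0.4, "grip": 1}, {"dx": 0, "dy": 0, "dz": 0, "ax": 0, "ay": 0, "az": -0.4, "grip": 1}, {"dx": 0, "dy": 0, "dz": 0, "ax": 0, "ay": 0, "az": -0.4, "grip": 1}, {"dx": 0, "dy": 0, "dz": 0, "ax": 0, "ay": 0, "az": -0.4, "grip": 1}, {"dx": 0, "dy": 0, "dz": 0, "ax": 0, "ay": 0, "az": -0.4, "grip": 1}, {"dx": 0, "dy": 0, "dz": 0, "ax": 0, "ay": 0, "az": -0.4, "grip": 1}, {"dx": 0, "dy": 0, "dz": 0, "ax": 0, "ay": 0, "az": -0.4, "grip": 1}, {"dx": 0, "dy": 0, "dz": 0, "ax": 0, "ay": 0, "az": 0, "grip": 1}, {"dx": 0, "dy": 0, "dz": 0, "ax": 0, "ay": 0, "az": 0, "grip": 1}, {"dx": 0, "dy": 0, "dz": 0, "ax": 0, "ay": 0, "az": 0, "grip": 1}]}}

```text
clock: 26.67
position: [0.6607, 0.1156, 0.2452]
ee_rot: [-0.309, -0.037, 0.818, -0.483]
contact_force: [-0.7, -0.8, -2.1]
width: 0.0581
gripper_force: 90.9
```

```bash
python3 - <<'E'
from h import *
S,R=st();print('y',R[:,1].round(3))
snap('side','side5');snap('top','top5');i=cv2.imread('pics/side5.png');j=cv2.imread('pics/top5.png')
a=cv2.resize(i[150:280,210:340],(400,400));b=cv2.resize(j[90:190,220:320],(400,400))
cv2.imwrite('pics/m5.png',np.hstack([a,b]))
E
```

```text
t 26.67 pos [0.6607 0.1156 0.2452] yaw_y 124.1 z [-0.47  -0.814 -0.342] q [ 0.26  0.81  1.27 -0.82  1.99 -1.36] F [-0.7 -0.8 -2.1] w 0.0581 90.9
y [-0.359  0.53  -0.768]
```

View pics/m5.png

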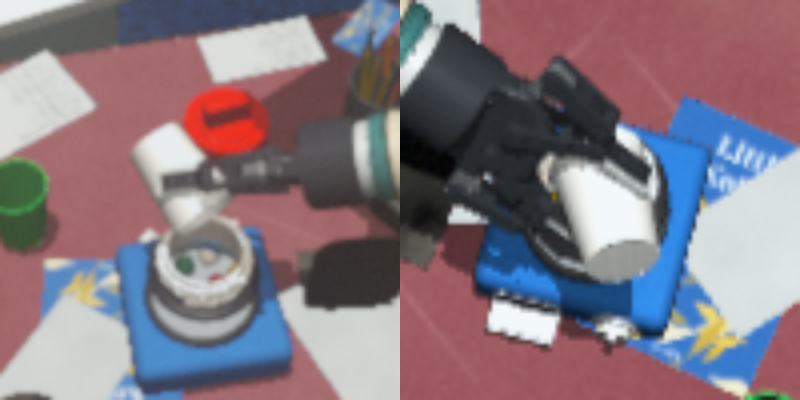

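The side crop shows capsules in the hopper (about (185,262) to (230,270)) with the cup inverted above the neck. I'll tilt further and shake a little so the cup empties.

Emit:
{"method": "jog_arm", "body": {"plan": [{"dx": -5.3, "dy": -3.2, "dz": -1.2, "ax": 0, "ay": 0, "az": 0, "grip": 1}, {"dx": -5.3, "dy": -3.2, "dz": -1.2, "ax": 0, "ay": 0, "az": 0, "grip": 1}, {"dx": 0, "dy": 0, "dz": 0, "ax": 0, "ay": 0, "az": -0.7, "grip": 1}, {"dx": 0, "dy": 0, "dz": 0, "ax": 0, "ay": 0, "az": -0.7, "grip": 1}, {"dx": 0, "dy": 0, "dz": 0, "ax": 0, "ay": 0, "az": -0.7, "grip": 1}, {"dx": 0, "dy": 0, "dz": 0, "ax": 0, "ay": 0, "az": -0.7, "grip": 1}, {"dx": 0, "dy": 0, "dz": 0, "ax": 0, "ay": 0, "az": -0.7, "grip": 1}, {"dx": 0, "dy": 0, "dz": 0, "ax": 0, "ay": 0, "az": 0.8, "grip": 1}, {"dx": 0, "dy": 0, "dz": 0, "ax": 0, "ay": 0, "az": -0.8, "grip": 1}, {"dx": 0, "dy": 0, "dz": 0, "ax": 0, "ay": 0, "az": 0.8, "grip": 1}, {"dx": 0, "dy": 0, "dz": 0, "ax": 0, "ay": 0, "az": -0.8, "grip": 1}, {"dx": 0, "dy": 0, "dz": 0, "ax": 0, "ay": 0, "az": 0, "grip": 1}, {"dx": 0, "dy": 0, "dz": 0, "ax": 0, "ay": 0, "az": 0, "grip": 1}, {"dx": 0, "dy": 0, "dz": 0, "ax": 0, "ay": 0, "az": 0, "grip": 1}]}}

```text
clock: 27.93
position: [0.673, 0.1115, 0.246]
ee_rot: [-0.391, -0.185, 0.798, -0.419]
contact_force: [0.8, -0.5, -1.3]
width: 0.0583
gripper_force: 90.9
```

```bash
cat > nx.py <<'E'
from h import *
from kin import *
S,R=st();snap('side','side6');snap('top','top6')
q=S['qpos'];P=S['position']
up=P+[0,0,.1]
print('up100',(R.T@[0,0,100]).round(1))
ps,al=-120,20
Ru=pose(ps,al,0);print('rollback',(np.degrees(Ro.from_matrix(R.T@Ru).as_rotvec())/6).round(2))
Rg=pose(-120,30,0)
# place at spot
T=np.array([.4867,-.2645,.047])
for T in ([.5,-.22,.047],[.495,-.24,.047],[.4867,-.2645,.047]):
    Pt=np.array(T)-.155*Rg[:,2]
    print(T,'shift',(1000*Rg.T@(Pt+[0,0,.03]-up)).round(1),path(q,[(up,R),(up,pose(ps,al,-80)),(up,Rg),(Pt+[0,0,.03],Rg),(Pt,Rg)])[1:])
E
python3 nx.py
```

```text
t 27.93 pos [0.673  0.1115 0.246 ] yaw_y 137.0 z [-0.47  -0.814 -0.343] q [ 0.25  0.83  1.24 -0.83  2.   -1.74] F [ 0.8 -0.5 -1.3] w 0.0583 90.9
up100 [ 78.  -52.4 -34.3]
rollback [ 1.000e-02 -0.000e+00  2.435e+01]
[0.5, -0.22, 0.047] shift [ 46.1  15.9 303.1] (np.float64(1.963891702039255e-09), np.float64(0.27933798770361273), [array([ 0.25,  0.74,  1.15, -0.9 ,  2.11, -1.89]), array([ 0.25,  0.74,  1.15, -0.9 ,  2.11, -0.74]), array([ 0.24,  0.7 ,  1.15, -0.77,  2.02,  0.69]), array([-0.05,  0.73,  1.71, -0.89,  1.45,  0.95]), array([-0.05,  0.77,  1.72, -0.89,  1.42,  0.99])])
[0.495, -0.24, 0.047] shift [ 36.2  21.6 320.2] (np.float64(3.3450724690187172e-09), np.float64(0.26347199366308083), [array([ 0.25,  0.74,  1.15, -0.9 ,  2.11, -1.89]), array([ 0.25,  0.74,  1.15, -0.9 ,  2.11, -0.74]), array([ 0.24,  0.7 ,  1.15, -0.77,  2.02,  0.69]), array([-0.08,  0.72,  1.72, -0.91,  1.43,  0.94]), array([-0.08,  0.76,  1.73, -0.92,  1.39,  0.99])])
[0.4867, -0.2645, 0.047] shift [ 23.5  26.6 342.2] (np.float64(5.353863477552957e-09), np.float64(0.23208817806572501), [array([ 0.25,  0.74,  1.15, -0.9 ,  2.11, -1.89]), array([ 0.25,  0.74,  1.15, -0.9 ,  2.11, -0.74]), array([ 0.24,  0.7 ,  1.15, -0.77,  2.02,  0.69]), array([-0.12,  0.71,  1.74, -0.94,  1.4 ,  0.94]), array([-0.12,  0.76,  1.75, -0.95,  1.37,  0.99])])
```

Emit:
{"method": "jog_arm", "body": {"plan": [{"dx": 26, "dy": -17.5, "dz": -11.4, "ax": 0, "ay": 0, "az": 0, "grip": 1}, {"dx": 26, "dy": -17.5, "dz": -11.4, "ax": 0, "ay": 0, "az": 0, "grip": 1}, {"dx": 26, "dy": -17.5, "dz": -11.4, "ax": 0, "ay": 0, "az": 0, "grip": 1}, {"dx": 0, "dy": 0, "dz": 0, "ax": 0, "ay": 0, "az": 0.97, "grip": 1}, {"dx": 0, "dy": 0, "dz": 0, "ax": 0, "ay": 0, "az": 0.97, "grip": 1}, {"dx": 0, "dy": 0, "dz": 0, "ax": 0, "ay": 0, "az": 0.97, "grip": 1}, {"dx": 0, "dy": 0, "dz": 0, "ax": 0, "ay": 0, "az": 0.97, "grip": 1}, {"dx": 0, "dy": 0, "dz": 0, "ax": 0, "ay": 0, "az": 0.97, "grip": 1}, {"dx": 0, "dy": 0, "dz": 0, "ax": 0, "ay": 0, "az": 0.97, "grip": 1}, {"dx": 0, "dy": 0, "dz": 0, "ax": 0, "ay": 0, "az": 0.97, "grip": 1}, {"dx": 0, "dy": 0, "dz": 0, "ax": 0, "ay": 0, "az": 0.97, "grip": 1}, {"dx": 0, "dy": 0, "dz": 0, "ax": 0, "ay": 0, "az": 0.97, "grip": 1}, {"dx": 0, "dy": 0, "dz": 0, "ax": 0, "ay": 0, "az": 0.97, "grip": 1}, {"dx": 0, "dy": 0, "dz": 0, "ax": 0, "ay": 0, "az": 0.97, "grip": 1}, {"dx": 0, "dy": 0, "dz": 0, "ax": 0, "ay": 0, "az": 0.97, "grip": 1}]}}

```text
clock: 29.28
position: [0.6729, 0.1115, 0.3461]
ee_rot: [-0.08, 0.307, 0.76, -0.568]
contact_force: [-0.3, -0.0, -0.6]
width: 0.0581
gripper_force: 91.0
```

Emit:
{"method": "jog_arm", "body": {"plan": [{"dx": 0, "dy": 0, "dz": 0, "ax": 0, "ay": 0, "az": 0.97, "grip": 1}, {"dx": 0, "dy": 0, "dz": 0, "ax": 0, "ay": 0, "az": 0.97, "grip": 1}, {"dx": 0, "dy": 0, "dz": 0, "ax": 0, "ay": 0, "az": 0.97, "grip": 1}, {"dx": 0, "dy": 0, "dz": 0, "ax": 0, "ay": 0, "az": 0.97, "grip": 1}, {"dx": 0, "dy": 0, "dz": 0, "ax": 0, "ay": 0, "az": 0.97, "grip": 1}, {"dx": 0, "dy": 0, "dz": 0, "ax": 0, "ay": 0, "az": 0.97, "grip": 1}, {"dx": 0, "dy": 0, "dz": 0, "ax": 0, "ay": 0, "az": 0.97, "grip": 1}, {"dx": 0, "dy": 0, "dz": 0, "ax": 0, "ay": 0, "az": 0.97, "grip": 1}, {"dx": 0, "dy": 0, "dz": 0, "ax": 0, "ay": 0, "az": 0.97, "grip": 1}, {"dx": 0, "dy": 0, "dz": 0, "ax": 0, "ay": 0, "az": 0.97, "grip": 1}, {"dx": 0, "dy": 0, "dz": 0, "ax": 0, "ay": 0, "az": 0.97, "grip": 1}, {"dx": 0, "dy": 0, "dz": 0, "ax": 0, "ay": 0, "az": 0.97, "grip": 1}, {"dx": 0, "dy": 0, "dz": 0, "ax": 0, "ay": 0, "az": 0.97, "grip": 1}, {"dx": 0, "dy": 0, "dz": 0, "ax": 0, "ay": 0.83, "az": 0, "grip": 1}, {"dx": 0, "dy": 0, "dz": 0, "ax": 0, "ay": 0.83, "az": 0, "grip": 1}, {"dx": 0, "dy": 0, "dz": 0, "ax": 0, "ay": 0, "az": 0, "grip": 1}, {"dx": 0, "dy": 0, "dz": 0, "ax": 0, "ay": 0, "az": 0, "grip": 1}]}}

```text
clock: 30.7
position: [0.6727, 0.1112, 0.3471]
ee_rot: [0.247, 0.748, 0.436, -0.435]
contact_force: [1.2, 0.6, -1.4]
width: 0.058
gripper_force: 91.0
```

```bash
python3 - <<'E'
from h import *
from kin import pose
s,R=st();Rg=pose(-120,30,0);print((np.degrees(Ro.from_matrix(R.T@Rg).as_rotvec())/6).round(2));tomm((.4867,-.2645,.077))
print((R.T@[0,0,-10]).round(1))
E
```

```text
t 30.7 pos [0.6727 0.1112 0.3471] yaw_y -29.8 z [-0.435 -0.749 -0.499] q [ 0.24  0.7   1.15 -0.77  2.02  0.68] F [ 1.2  0.6 -1.4] w 0.058 91.0
[-0.02  0.01  0.1 ]
t 30.7 pos [0.6727 0.1112 0.3471] yaw_y -29.8 z [-0.435 -0.749 -0.499] q [ 0.24  0.7   1.15 -0.77  2.02  0.68] F [ 1.2  0.6 -1.4] w 0.058 91.0
tool mm [ 25.   28.  342.3]
[8.7 0.1 5. ]
```

Emit:
{"method": "jog_arm", "body": {"plan": [{"dx": 2.2, "dy": 2.4, "dz": 31, "ax": 0, "ay": 0, "az": 0.1, "grip": 1}, {"dx": 2.2, "dy": 2.4, "dz": 31, "ax": 0, "ay": 0, "az": 0, "grip": 1}, {"dx": 2.2, "dy": 2.4, "dz": 31, "ax": 0, "ay": 0, "az": 0, "grip": 1}, {"dx": 2.2, "dy": 2.4, "dz": 31, "ax": 0, "ay": 0, "az": 0, "grip": 1}, {"dx": 2.2, "dy": 2.4, "dz": 31, "ax": 0, "ay": 0, "az": 0, "grip": 1}, {"dx": 2.2, "dy": 2.4, "dz": 31, "ax": 0, "ay": 0, "az": 0, "grip": 1}, {"dx": 2.2, "dy": 2.4, "dz": 31, "ax": 0, "ay": 0, "az": 0, "grip": 1}, {"dx": 2.2, "dy": 2.4, "dz": 31, "ax": 0, "ay": 0, "az": 0, "grip": 1}, {"dx": 2.2, "dy": 2.4, "dz": 31, "ax": 0, "ay": 0, "az": 0, "grip": 1}, {"dx": 2.2, "dy": 2.4, "dz": 31, "ax": 0, "ay": 0, "az": 0, "grip": 1}, {"dx": 2.2, "dy": 2.4, "dz": 31, "ax": 0, "ay": 0, "az": 0, "grip": 1}, {"dx": 0, "dy": 0, "dz": 0, "ax": 0, "ay": 0, "az": 0, "grip": 1}, {"dx": 8.7, "dy": 0, "dz": 5, "ax": 0, "ay": 0, "az": 0, "grip": 1}, {"dx": 8.7, "dy": 0, "dz": 5, "ax": 0, "ay": 0, "az": 0, "grip": 1}, {"dx": 4.3, "dy": 0, "dz": 2.5, "ax": 0, "ay": 0, "az": 0, "grip": 1}, {"dx": 0, "dy": 0, "dz": 0, "ax": 0, "ay": 0, "az": 0, "grip": 1}, {"dx": 0, "dy": 0, "dz": 0, "ax": 0, "ay": 0, "az": 0, "grip": 1}]}}

```text
clock: 32.12
position: [0.554, -0.1457, 0.1293]
ee_rot: [0.249, 0.749, 0.434, -0.434]
contact_force: [0.4, 0.5, -0.5]
width: 0.0584
gripper_force: 91.0
```

```bash
python3 - <<'E'
from h import *
from kin import pose
s,R=st();Rg=pose(-120,30,0);print((np.degrees(Ro.from_matrix(R.T@Rg).as_rotvec())/6).round(2));tomm((.4867,-.2645,.047))
E
```

```text
t 32.12 pos [ 0.554  -0.1457  0.1293] yaw_y -30.0 z [-0.434 -0.75  -0.499] q [-0.11  0.75  1.75 -0.94  1.38  0.97] F [ 0.4  0.5 -0.5] w 0.0584 91.0
[-0.01  0.01  0.02]
t 32.12 pos [ 0.554  -0.1457  0.1293] yaw_y -30.0 z [-0.434 -0.75  -0.499] q [-0.11  0.75  1.75 -0.94  1.38  0.97] F [ 0.4  0.5 -0.5] w 0.0584 91.0
tool mm [3.2 1.3 4.4]
```

Emit:
{"method": "jog_arm", "body": {"plan": [{"dx": 1.7, "dy": 0, "dz": 1, "ax": 0, "ay": 0, "az": 0, "grip": 1}, {"dx": 1.7, "dy": 0, "dz": 1, "ax": 0, "ay": 0, "az": 0, "grip": 1}, {"dx": 0.9, "dy": 0, "dz": 0.5, "ax": 0, "ay": 0, "az": 0, "grip": 1}, {"dx": 0, "dy": 0, "dz": 0, "ax": 0, "ay": 0, "az": 0, "grip": 1}]}}

```text
clock: 32.45
position: [0.5536, -0.1464, 0.1251]
ee_rot: [0.249, 0.75, 0.433, -0.434]
contact_force: [1.1, 1.0, 1.6]
width: 0.0581
gripper_force: 91.0
```

Contact. I'll open partly and back out along the tool axis.

Emit:
{"method": "jog_arm", "body": {"plan": [{"dx": 0, "dy": 0, "dz": 0, "ax": 0, "ay": 0, "az": 0, "grip": 0.15}, {"dx": 0, "dy": 0, "dz": 0, "ax": 0, "ay": 0, "az": 0, "grip": 0.15}, {"dx": 0, "dy": 0, "dz": 0, "ax": 0, "ay": 0, "az": 0, "grip": 0.15}, {"dx": 0, "dy": 0, "dz": 0, "ax": 0, "ay": 0, "az": 0, "grip": 0.15}, {"dx": 0, "dy": 0, "dz": -10, "ax": 0, "ay": 0, "az": 0, "grip": 0.15}, {"dx": 0, "dy": 0, "dz": -20, "ax": 0, "ay": 0, "az": 0, "grip": 0.15}, {"dx": 0, "dy": 0, "dz": -30, "ax": 0, "ay": 0, "az": 0, "grip": 0.15}, {"dx": 0, "dy": 0, "dz": -30, "ax": 0, "ay": 0, "az": 0, "grip": 0.15}, {"dx": -30, "dy": 0, "dz": -20, "ax": 0, "ay": 0, "az": 0, "grip": 0.15}, {"dx": -30, "dy": 0, "dz": -20, "ax": 0, "ay": 0, "az": 0, "grip": 0.15}, {"dx": -30, "dy": 0, "dz": -20, "ax": 0, "ay": 0, "az": 0, "grip": 0.15}, {"dx": -30, "dy": 0, "dz": -20, "ax": 0, "ay": 0, "az": 0, "grip": 0.15}, {"dx": 0, "dy": 0, "dz": 0, "ax": 0, "ay": 0, "az": 0, "grip": 0.15}, {"dx": 0, "dy": 0, "dz": 0, "ax": 0, "ay": 0, "az": 0, "grip": 0.15}]}}

```text
clock: 33.62
position: [0.5978, -0.0705, 0.3163]
ee_rot: [0.25, 0.751, 0.433, -0.431]
contact_force: [0.2, -0.2, -0.8]
width: 0.0728
gripper_force: 0.0
```

```bash
python3 - <<'E'
from h import *
st();snap('side','side7');snap('top','top7');i=cv2.imread('pics/side7.png');j=cv2.imread('pics/top7.png')
f=lambda m,u,v,r:cv2.resize(m[v-r:v+r,u-r:u+r],(395,297),interpolation=cv2.INTER_CUBIC)
def g(n,P,r,m):
    u,v=map(int,proj(n,P));return f(m,u,v,r)
cv2.imwrite('pics/m7.png',np.vstack([np.hstack([g('side7',(.624,-.006,.12),30,i),g('top7',(.624,-.006,.12),36,j)]),np.hstack([g('side7',(.487,-.264,.05),45,i),cv2.resize(j,(395,297),interpolation=cv2.INTER_AREA)])]))
E
```

```text
t 33.62 pos [ 0.5978 -0.0705  0.3163] yaw_y -30.0 z [-0.432 -0.749 -0.503] q [ 0.    0.57  1.5  -0.85  1.71  0.7 ] F [ 0.2 -0.2 -0.8] w 0.0728 0.0
```

View pics/m7.png

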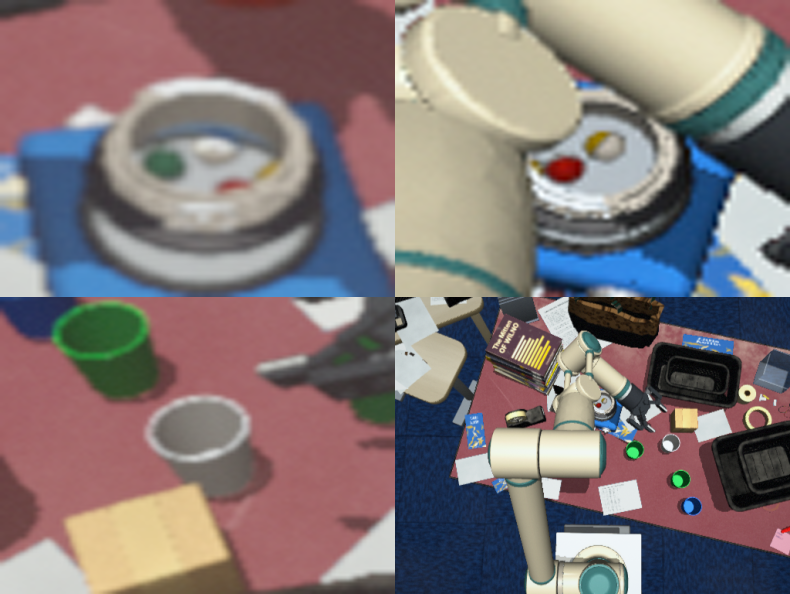

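The mosaic shows the cup upright and empty-looking at (200,440), with capsules in the hopper: green (165,165), white (212,150), red (232,188) and yellow (268,170) from the side. I'll move the arm aside and count the rest by image code.

```bash
python3 - <<'E'
from h import *
from kin import *
S,R=st()
for w in([-.15,-.2,.06],[-.05,-.22,.08],[.1,-.3,.05]):print(w,path(S['qpos'],[(S['position']+w,R)])[1:],(1000*R.T@w).round())
E
```

```text
t 33.72 pos [ 0.5972 -0.0708  0.3131] yaw_y -30.1 z [-0.435 -0.748 -0.501] q [ 0.    0.57  1.5  -0.85  1.71  0.7 ] F [-0.3  0.5  0.4] w 0.0726 0.0
[-0.15, -0.2, 0.06] (np.float64(7.269610752383699e-09), np.float64(0.14163295991362967), [array([-0.36,  0.34,  1.76, -1.04,  1.44,  0.53])]) [-176.  -30.  185.]
[-0.05, -0.22, 0.08] (np.float64(9.52136859091157e-09), np.float64(0.16232753066451244), [array([-0.34,  0.45,  1.5 , -1.02,  1.53,  0.42])]) [-177.   67.  146.]
[0.1, -0.3, 0.05] (np.float64(6.9335682421076795e-09), np.float64(0.1540617649981122), [array([-0.37,  0.72,  1.08, -1.03,  1.59,  0.27])]) [-149.  237.  156.]
```

Emit:
{"method": "jog_arm", "body": {"plan": [{"dx": -22, "dy": 8, "dz": 18, "ax": 0, "ay": 0, "az": 0, "grip": 0.15}, {"dx": -22, "dy": 8, "dz": 18, "ax": 0, "ay": 0, "az": 0, "grip": 0.15}, {"dx": -22, "dy": 8, "dz": 18, "ax": 0, "ay": 0, "az": 0, "grip": 0.15}, {"dx": -22, "dy": 8, "dz": 18, "ax": 0, "ay": 0, "az": 0, "grip": 0.15}, {"dx": -22, "dy": 8, "dz": 18, "ax": 0, "ay": 0, "az": 0, "grip": 0.15}, {"dx": -22, "dy": 8, "dz": 18, "ax": 0, "ay": 0, "az": 0, "grip": 0.15}, {"dx": -22, "dy": 8, "dz": 18, "ax": 0, "ay": 0, "az": 0, "grip": 0.15}, {"dx": -22, "dy": 8, "dz": 18, "ax": 0, "ay": 0, "az": 0, "grip": 0.15}, {"dx": 0, "dy": 0, "dz": 0, "ax": 0, "ay": 0, "az": 0, "grip": 0.15}]}}

```text
clock: 34.47
position: [0.5453, -0.2914, 0.3941]
ee_rot: [0.249, 0.75, 0.431, -0.435]
contact_force: [1.1, 0.1, 0.7]
width: 0.0729
gripper_force: 0.0
```

```bash
python3 - <<'E'
from h import *
st();snap('side','side8');snap('top','top8')
def blobs(f,P,r):
    i=cv2.imread(f'pics/{f}.png');u,v=proj(f,P);h=cv2.cvtColor(i,cv2.COLOR_BGR2HSV)
    yy,xx=np.mgrid[:384,:512];m=((xx-u)**2+(yy-v)**2<r*r)
    for n,a,b in(('red',0,8),('yel',18,35),('grn',45,85),('blu',95,130)):
        k=(m&(h[:,:,0]>=a)&(h[:,:,0]<=b)&(h[:,:,1]>110)&(h[:,:,2]>50)).astype(np.uint8)
        N,l,s,c=cv2.connectedComponentsWithStats(k);print(f,n,[(c[t].round(0).tolist(),int(s[t,4])) for t in range(1,N) if s[t,4]>3])
blobs('top8',(.624,-.006,.09),16);blobs('side8',(.624,-.006,.1),13)
print('cup');blobs('top8',(.487,-.264,.082),10);blobs('top1',(.487,-.264,.082),10)
E
```

```text
t 34.47 pos [ 0.5453 -0.2914  0.3941] yaw_y -30.3 z [-0.438 -0.748 -0.498] q [-0.34  0.45  1.5  -1.02  1.54  0.42] F [1.1 0.1 0.7] w 0.0729 0.0
top8 red [([263.0, 140.0], 32)]
top8 yel [([269.0, 133.0], 11), ([258.0, 139.0], 4)]
top8 grn []
top8 blu []
side8 red []
side8 yel []
side8 grn []
side8 blu []
cup
top8 red []
top8 yel []
top8 grn []
top8 blu []
top1 red [([359.0, 195.0], 14)]
top1 yel [([355.0, 193.0], 33)]
top1 grn [([361.0, 190.0], 11)]
top1 blu [([351.0, 186.0], 22)]
```

```bash
python3 - <<'E'
from h import *
def hs(f): return cv2.cvtColor(cv2.imread(f'pics/{f}.png'),cv2.COLOR_BGR2HSV)
h=hs('top7');u,v=map(int,proj('top7',(.487,-.264,.082)));print('cup top7',u,v,'max sat within 9px',h[v-8:v+9,u-8:u+9,1].max(),np.median(h[v-8:v+9,u-8:u+9,1]), 'top1',hs('top1')[v-8:v+9,u-8:u+9,1].max())
for a,b in(('top1','top8'),('top1','top7'),('side1','side7'),('side1','side8')):
    d=cv2.absdiff(cv2.imread(f'pics/{a}.png'),cv2.imread(f'pics/{b}.png')).max(2)>45
    N,l,s,c=cv2.connectedComponentsWithStats(cv2.morphologyEx(d.astype(np.uint8),cv2.MORPH_OPEN,np.ones((3,3),np.uint8)))
    print(a,b,[(c[t].round().astype(int).tolist(),atz(b,*c[t],.011).round(2)[:2].tolist(),int(s[t,4]), cv2.imread(f'pics/{b}.png')[int(c[t][1]),int(c[t][0])][::-1].tolist()) for t in range(1,N) if 10<s[t,4]<1500])
E
```

```text
cup top7 359 187 max sat within 9px 111 8.0 top1 255
top1 top8 [([269, 135], [0.66, -0.01], 934, [201, 162, 0]), ([426, 133], [0.67, -0.49], 58, [89, 92, 95]), ([434, 133], [0.67, -0.51], 23, [55, 60, 66]), ([416, 160], [0.59, -0.45], 1343, [42, 47, 51]), ([364, 143], [0.64, -0.3], 36, [177, 117, 105]), ([376, 162], [0.58, -0.33], 367, [153, 131, 87]), ([430, 186], [0.51, -0.49], 64, [120, 126, 126]), ([354, 191], [0.49, -0.26], 123, [241, 247, 249]), ([360, 188], [0.5, -0.28], 14, [78, 79, 77]), ([405, 272], [0.25, -0.41], 95, [150, 84, 92]), ([238, 353], [0.02, 0.07], 114, [239, 235, 212]), ([296, 363], [-0.01, -0.09], 316, [158, 152, 137]), ([235, 380], [-0.05, 0.08], 52, [183, 173, 149])]
top1 top7 [([226, 108], [0.74, 0.13], 15, [176, 171, 144]), ([339, 130], [0.68, -0.22], 17, [26, 27, 28]), ([286, 153], [0.6, -0.06], 204, [23, 70, 123]), ([364, 143], [0.64, -0.3], 36, [178, 121, 106]), ([361, 158], [0.59, -0.29], 67, [62, 51, 36]), ([390, 165], [0.57, -0.37], 67, [240, 209, 140]), ([354, 166], [0.57, -0.26], 47, [150, 82, 89]), ([368, 168], [0.56, -0.31], 15, [228, 193, 129]),
[... 1977 characters left out ...]
 23, [94, 87, 64]), ([15, 114], [-0.41, -0.72], 163, [97, 90, 65]), ([28, 136], [-0.24, -0.68], 1322, [94, 88, 64]), ([175, 184], [0.24, -0.21], 348, [95, 89, 76]), ([204, 178], [0.25, -0.11], 25, [114, 108, 94]), ([103, 182], [0.13, -0.44], 74, [33, 30, 31]), ([108, 206], [0.24, -0.44], 21, [69, 70, 73]), ([87, 208], [0.22, -0.5], 45, [181, 184, 179]), ([120, 206], [0.26, -0.4], 16, [162, 98, 103]), ([276, 232], [0.56, 0.03], 937, [232, 235, 232]), ([178, 238], [0.46, -0.26], 39, [128, 124, 117]), ([165, 257], [0.51, -0.31], 390, [152, 132, 90]), ([256, 258], [0.62, -0.06], 152, [64, 92, 132]), ([200, 265], [0.57, -0.23], 499, [106, 70, 69]), ([179, 276], [0.58, -0.29], 39, [141, 116, 80])]
```

```bash
python3 -c "
from rig import manip
print(manip.sign_off())"
```

```text
the job is handed in; nothing more can be done
None
```

I handed the job in at about 35 s of the 72 s. The cap is off and lies flat on the table, grip up, and the cup stands upright and empty by the colour check. I could pick out only four of the six capsules in the hopper; the other two I infer from the empty cup and no strays in the image comparison. The carton may have been nudged by about 7 mm (30 mm allowed).

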